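# Cap off, snap ring spread over the spindle and held at its groove

### The arm

A 7-joint arm with a two-finger parallel gripper is mounted at the origin on the work surface. World frame = base frame: x ahead of the robot, y to its left, z up, the work surface at z = 0. Lengths are in m, angles in rad, forces in N, time in s.
With the tool pointing down it reaches from about 0.4 to 0.85 m from the base axis. Payload 10.4 kg.
Tool frame: the origin (TCP) lies between the finger pads; the fingertips stand manip.finger_overhang ahead of it and the grasp point (between the pads) lies 11 mm behind it (manip.finger_overhang is the distance from the TCP to the fingertips, in m); x points along the fingers, z is the direction in which the jaws open and shut, and the axes are right-handed (so a half turn about x gives the same grasp; the last joint's range is limited). The gripper opens to 85 mm and grips with 20 to 120 N. Pads are 22 mm wide; open, the fingers measure 114 mm over their backs; the gripper's body (76 mm by 85 mm) begins 54 mm behind the grasp point. The pads swing forward as they close: fully open they stand 13 mm farther back than shut.
Start: joints at [-1.351, 0.332, -0.065, 1.46, 0.022, 1.35, -0.088], TCP at [0.15, 0.607, 0.239] pointing down, gripper open.
Joint ranges: [-2.6, 2.6], [-0.5, 2.12], [-1.47, 1.34], [0.16, 2.42], [-1.27, 4.41], [0.06, 2.06], [-2.6, 2.6]. Speed limits (rad/s): [2.22, 2.22, 2.79, 2.79, 3.14, 3.14, 3.14].

### API

Orientations are given as a unit quaternion [x, y, z, w].
In Python, from workcell import get_obs, camera, workorder, manip gives the robot as it stands. The module is installed in compiled form; this text tells all that it offers.
- The arm moves only by the tool play_rows, never from a script. Its argument "increments" is text: rows parted by semicolons, each of 4 numbers parted by spaces: the shift along the tool's x, y, z in m, then the turn about the tool's x in rad. A call has 1 to 20 rows; each row shifts and turns the pose as measured when the row begins, along the tool's axes as they then stand; what a row does not reach is not made up. A row lasts 1/10 s, in which the tool goes at most 50 mm and 8.59 degrees, less where a joint would pass 70% of its speed; a pose out of reach is approached as far as the arm can. A call is refused whole if a number of a shift passes 0.05 or a number of a turn 0.15, either way. A call with a gripper value outside its range is refused whole. "hand" is the gripper command: -1 is fully open, 1 is shut, values between are in proportion, set as the call begins (left out, the last holds). The fingers move at their own pace and stop on an object; "squeeze" is the grip in N (left out, the last holds). Time passes only in rows, so rows that do not move let the fingers close. It gives the time, the measured TCP pose, the force and the opening at its end, in the units of the state.
- get_obs(): the state, without advancing time (a new reading comes with each control period).
- camera(name): name is "side" or "top" or "wrist"; returns a dict with "img" (384x512x3 uint8, blue, green, red), "fov_y" (degrees; the focal length in pixels is half the picture's height over the tangent of half this angle, whatever the lens; pixels are square), "cx", "cy" (the principal point, pixels), "distortion" ([k1, k2, p1, p2, k3] as OpenCV has them; the pictures are not rectified), "R" (3x3) and "t" (3): a world point X has camera coordinates R X + t; the wrist camera has in their place "tool_from_camera" (4x4, takes a point from camera to tool coordinates, whose origin is the TCP and whose axes are the tool frame's). Camera axes: x right, y down, z forward; pixel columns grow to the right and rows downward; lengths in m; the calibration is good to about 2 mm. A picture is of the moment at which its call begins: read the wrist's pose just before it. There is no depth.
- workorder.hand_in(): hands the job in, once; it reports no verdict.
The state is a dict: "clock": time; "joint_pos": joint angles; "joint_velocities": joint speeds; "tau": joint torques, N m; "position": TCP position; "ee_rot": TCP orientation; "ft_force": force on the tool from outside, world axes, zero at the start; "torque": the same for the moment, N m; "grip_width": opening from 0.0 (shut) to 1.0 (fully open).
Only numpy, scipy, OpenCV 4.12 (cv2) and the standard library are available. Lean on these libraries where they do the work, as an engineer would, in place of code of your own. Each camera call takes 0.05 s, during which the arm holds its last target.

### The job

Pull the snug grey cap straight up off the spindle of the small centrifuge and leave it in the steel tray. Then take the snap-ring pliers from their stand by the handles, squeeze them so that the ring on their tips is fully spread, lower the ring level over the bare spindle down to its groove, and finish while still holding it there: ring at the height of the groove, still spread, carried by you and not leaning on the centrifuge. Leave the little tube rack and the jar where they are.

Things in the scene. Friction and masses are not known exactly. Their poses are not given: they have to be found in the camera images.
- centrifuge: White round bench centrifuge, fixed, 176 mm across. Origin: centre of its underside on the bench, z up. Housing 95 mm high, aluminium rotor disc (132 mm across) to 103 mm, steel hub (48 mm across) to 113 mm. From the hub an upright steel spindle, 26 mm diameter, rises on the origin's axis to 145 mm.
- spindle_top (a point): Tip of the spindle on its axis, 145 mm above the bench. The top 6 mm taper from 26 to 16 mm diameter. At the start the cap hides it.
- groove (a point): Point on the spindle axis at mid-height of the groove, 119 mm above the bench. The annular groove is 8 mm wide (115 to 123 mm above the bench), 22 mm diameter at its bottom, just above the hub.
- cap: Grey plastic cap over the spindle, 50 mm tall: round body 35 mm diameter (grip here) above a 46 mm flange 10 mm high. Origin: centre of its underside, z to its closed top. At the start it stands on the hub, top 163 mm above the bench. Bore 30 mm, 44 mm deep: rise over 32 mm to clear the spindle. Two sprung nubs snap into the groove: about 11 N straight up over the first 4 mm, then little. 60 g.
- tray: Open steel tray, fixed, 150 x 140 mm (own x, y), 24 mm high, wall and floor 3 mm. Origin: centre of its underside on the bench.
- stand: Grey stand, fixed, carrying the pliers. Base plate 6 mm thick, 100 mm wide; two supports 45 mm high: 16 x 22 mm under the pivot (at the origin) and 12 x 92 mm under the handles' rear ends (centred at x -0.081). Between them nothing is under the handles but the base plate. Origin: on the bench under the pivot, x to the tips (within 0.06 rad of the pliers').
- pliers: Snap-ring pliers lying level on the stand, 156 mm long, 0.17 kg. Origin: the pivot at mid-height of the handles, 53 mm above the bench at the start; x to the tips, y across, z up. Two black handles, 10 mm thick and 16 mm high (z -8 to +8 mm), from x -0.023 to -0.090. Bent tips lead down to a flat snap ring 30 mm lower (z -0.030).
- handles (a point): Where to grip: on the pliers' midline at x -0.046, between the handles at mid-height, axes as the pliers'. Over both handles here: about 52 mm at rest (splayed, wider to the rear), 28 mm squeezed to the stop, then parallel, so the pliers line up with the finger pads. The spring needs 6 N (rest) to 13 N (stop) on each handle here; 25 to 30 N of grip holds the stop firmly.
- ring_eye (a point): Centre of the spread ring's opening, at mid-height of the ring: flat C-shaped steel, 3 mm thick, open towards the pivot, it stays on the tips. It lies at x +0.0464, z -0.030 of the pliers (92.4 mm ahead of the point handles, 30 mm lower). At full spread a 29 mm circle about it fits in the ring; at rest the hole is 23 mm across and does not pass the spindle.
- jaw_l (a joint): Angle by which the pliers are squeezed: 0 at rest (ring closed), 0.22 rad at the stop (ring fully spread). Squeezing the handles opens the tips; both handles move alike.
- tube_rack: Small white rack with four capped tubes, 50 x 50 mm, 74 mm high, loose bystander. Origin: centre of its underside.
- jar: Amber jar, 48 mm diameter, 65 mm high, loose bystander. Origin: centre of its underside.
Things that resemble listed ones, but are neither listed nor needed, are in the scene too. What is shaped like the cap but blue or turquoise is not meant.

How it is judged:
On the way, in this order (a step that is already met when the one before it is completed fails the run):
1. the cap is pulled up clear of the spindle (z of cap in the frame of centrifuge above 0.147 m), for 0.05 s.
2. the cap lies in the tray, released (x of cap in the frame of tray between -0.075 and 0.075 m and y of cap in the frame of tray between -0.07 and 0.07 m and height (world z) of cap below 0.045 m and contact force between the fingers and cap below 0.1 N and linear speed of cap below 0.03 m/s), for 0.2 s.
3. the pliers, squeezed in the fingers, carry the spread ring over the spindle above the groove (value of joint jaw_l above 0.17 rad and z of ring_eye in the frame of groove above 0.012 m and horizontal distance between ring_eye and groove below 0.03 m and contact force between the fingers and pliers above 3 N), for 0.05 s.
At the end, for the whole second after the job is handed in: Cap released, at rest in the tray; pliers in the fingers, squeezed (jaw_l over 0.17 rad), still, level within 0.12 rad; ring centre within 6 mm of the spindle axis, its mid-height within 3 mm of the groove's; pressing on the centrifuge under 6 N, off the stand (all of step 2 and value of joint jaw_l above 0.17 rad and horizontal distance between ring_eye and groove below 0.006 m and z of ring_eye in the frame of groove between -0.003 and 0.003 m and angle between pliers's own z axis and vertical below 0.12 rad and linear speed of pliers below 0.02 m/s and contact force between the fingers and pliers above 3 N and contact force between pliers and centrifuge below 6 N and contact force between pliers and stand below 0.1 N); the arm keeps its last pose, push and grip.
It fails at once if the tube rack is moved by more than 25 mm (distance of tube_rack from where it was at the start of the episode above 0.025 m).
It fails at once if the jar is moved by more than 25 mm (distance of jar from where it was at the start of the episode above 0.025 m).
It also fails if it takes over 53 s, if anything falls off the work surface, if the arm or the gripper's body presses on something with over 40 N, if the wrist force passes 120 N, or if a joint passes its speed limit or range.

## Working session

There is one attempt and no reset: what is moved stays moved. The work goes in short steps, Python scripts to look and compute and a tool call to move; the robot and the scene stay as the last step left them, time stands still between calls to the robot, and variables do not carry over. Pictures are saved under pics/ and viewed, and the job is handed in when it is done.

Besides the shell and the picture viewer there is one more tool, called after ">>>" in YAML: its name, and indented under it one key for each argument. play_rows: Moves the arm, as the interface text tells. Its arguments: {"type":"object","properties":{"increments":{"type":"string"},"hand":{"type":"number"},"squeeze":{"type":"number"}},"required":["increments"]}

```bash
mkdir -p pics; cat > h.py <<'E'
import numpy as np, cv2
from workcell import get_obs, camera, workorder, manip
from scipy.spatial.transform import Rotation as Ro
def cal(c):
    f=192/np.tan(np.radians(c['fov_y'])/2)
    K=np.array([[f,0,c['cx']],[0,f,c['cy']],[0,0,1.]]); return K,np.array(c['distortion'],float)
def RT(c,o=None):
    if 'R' in c: return np.array(c['R']),np.array(c['t'])
    T=np.eye(4);T[:3,:3]=Ro.from_quat(o['ee_rot']).as_matrix();T[:3,3]=o['position']
    M=np.linalg.inv(T@np.array(c['tool_from_camera']));return M[:3,:3],M[:3,3]
def ray(c,uv,o=None):
    K,d=cal(c);R,t=RT(c,o)
    p=cv2.undistortPoints(np.array(uv,float).reshape(-1,1,2),K,d).reshape(-1,2)
    D=np.c_[p,np.ones(len(p))]@R; return -R.T@t,D
def onz(c,uv,z,o=None):
    C,D=ray(c,uv,o);return C+D*((z-C[2])/D[:,2])[:,None]
def proj(c,X,o=None):
    K,d=cal(c);R,t=RT(c,o)
    return cv2.projectPoints(np.array(X,float).reshape(-1,1,3),cv2.Rodrigues(R)[0],t,K,d)[0].reshape(-1,2)
E
python3 - <<'E'
from h import *
o=get_obs();print(o['clock'],o['position'],o['ee_rot'],o['grip_width'],o['ft_force'],manip.finger_overhang)
print(Ro.from_quat(o['ee_rot']).as_matrix().round(3))
for n in['side','top','wrist']:
    c=camera(n);cv2.imwrite(f'pics/{n}0.png',c['img']);np.save(f'{n}0.npy',c,allow_pickle=True)
    R,t=RT(c,o);print(n,c['fov_y'],c['distortion'],(-R.T@t).round(3),R.round(2).tolist())
E
```

```text
0.0 [0.1501884  0.60630353 0.23851042] [-0.43609808  0.55726212  0.43544067  0.55647895] 0.998706178236692 [-0.69035682 -0.70253397  0.01147338] 0.008
[[-0.    -0.971  0.24 ]
 [-0.001  0.24   0.971]
 [-1.    -0.    -0.001]]
side 47.89555109138484 [0.0298629 0.        0.        0.        0.       ] [ 0.408 -0.886  0.678] [[0.98, -0.19, 0.01], [-0.1, -0.53, -0.84], [0.16, 0.83, -0.54]]
top 43.72763624788018 [-0.08660595  0.          0.          0.          0.        ] [0.429 0.004 1.139] [[0.01, -1.0, 0.01], [-0.99, -0.01, -0.14], [0.14, -0.01, -0.99]]
wrist 62.24588616514623 [-0.08977263  0.          0.          0.          0.        ] [0.07  0.627 0.373] [[0.24, 0.97, -0.0], [0.92, -0.23, 0.32], [0.31, -0.08, -0.95]]
```

View pics/side0.png

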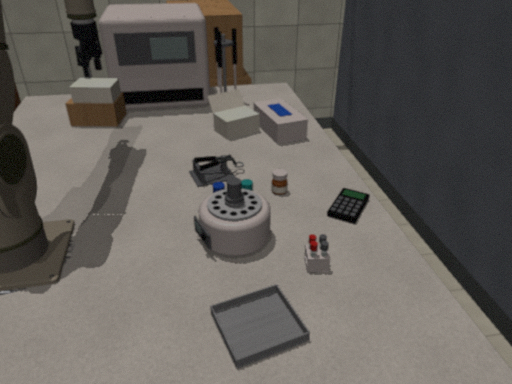

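View pics/top0.png

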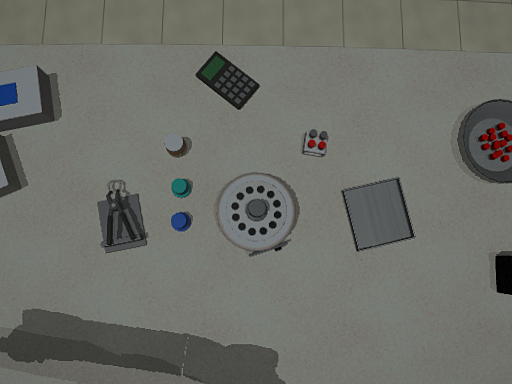

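View pics/wrist0.png

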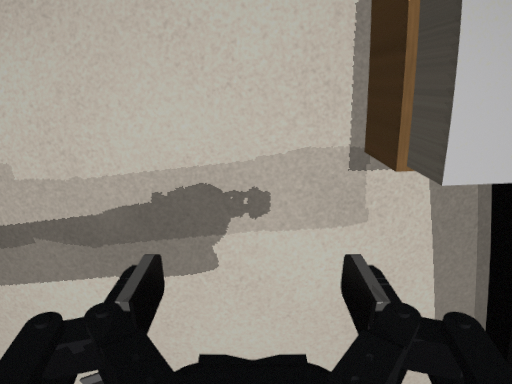

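Top view: grey cap on the centrifuge at (257,209). The look-alikes are blue at (181,222) and turquoise at (180,187), both standing on the bench. The grey one on the spindle is the one meant. The pliers are at (120,215) with tips pointing up, the tray is at (378,214), the rack at (316,143) and the jar at (176,146).

```bash
python3 - <<'E'
from h import *
c=np.load('top0.npy',allow_pickle=True).item();s=np.load('side0.npy',allow_pickle=True).item()
a=cv2.resize(c['img'][160:270,80:300],None,fx=3.6,fy=3.6,interpolation=cv2.INTER_CUBIC);cv2.imwrite('pics/tc.png',a)
a=cv2.resize(s['img'][140:280,170:340],None,fx=4,fy=4,interpolation=cv2.INTER_CUBIC);cv2.imwrite('pics/sc.png',a)
print('cap top',onz(c,[[257,209]],.163))
print('tray',onz(c,[[343,188],[400,178],[413,237],[357,250]],.024))
print('rack,jar',onz(c,[[316,143]],.07),onz(c,[[176,146]],.065))
print('side cap top',onz(s,[[234,182]],.163))
# white housing bright mask
E
```

```text
cap top [[ 0.51846098 -0.02236991  0.163     ]]
tray [[ 0.58345419 -0.22928641  0.024     ]
 [ 0.60940169 -0.3674967   0.024     ]
 [ 0.46906531 -0.39470861  0.024     ]
 [ 0.43793764 -0.2603729   0.024     ]]
rack,jar [[ 0.6805187  -0.15892009  0.07      ]] [[0.66998989 0.16225482 0.065     ]]
side cap top [[ 0.52034015 -0.03137138  0.163     ]]
```

View pics/tc.png

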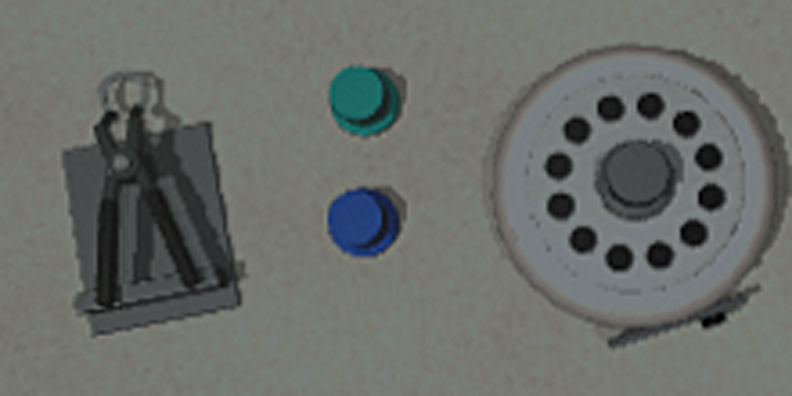

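View pics/sc.png

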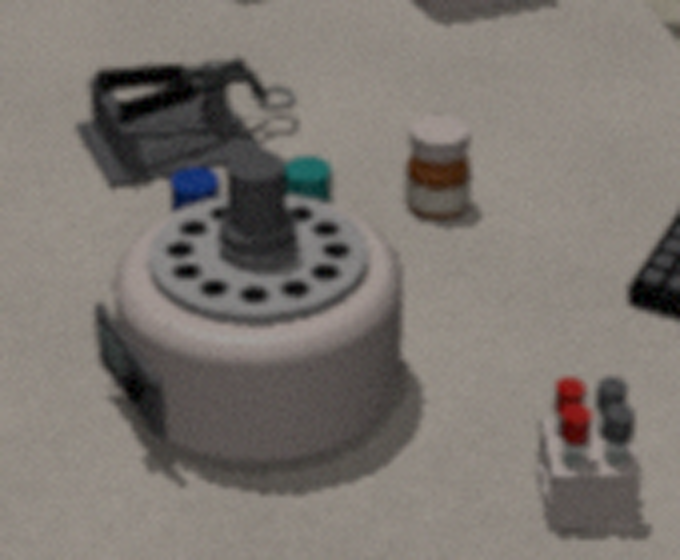

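The crops confirm it: grey cap on the spindle, pliers on the stand with tips to +x. Next I'll work out the numbers.

```bash
cat >> h.py <<'E'
def tri(cs,uvs,os=None):
    A=np.zeros((3,3));b=np.zeros(3)
    for i,(c,uv) in enumerate(zip(cs,uvs)):
        C,D=ray(c,[uv],os[i] if os else None);d=D[0]/np.linalg.norm(D[0]);P=np.eye(3)-np.outer(d,d);A+=P;b+=P@C
    X=np.linalg.solve(A,b);return X,[np.linalg.norm(np.cross(X-ray(c,[uv],os[i] if os else None)[0],(lambda d:d/np.linalg.norm(d))(ray(c,[uv],os[i] if os else None)[1][0]))) for i,(c,uv) in enumerate(zip(cs,uvs))]
E
python3 - <<'E'
from h import *
c=np.load('top0.npy',allow_pickle=True).item();s=np.load('side0.npy',allow_pickle=True).item()
f=lambda x,y:(x/3.6+80-.36,y/3.6+160-.36)
g=lambda x,y:(x/4+170-.4,y/4+140-.4)
print('cap',onz(c,[f(640,175)],.163),onz(s,[g(257,158)],.163),tri([c,s],[f(640,175),g(257,158)]))
H=[(610,108),(651,105),(686,124),(709,157),(712,197),(694,234),(660,256),(620,258),(583,240),(561,206),(559,166),(577,130)]
print('rotor',onz(c,[f(*p) for p in H],.103).mean(0))
H2=[(302,213),(325,229),(336,250),(326,272),(295,289),(254,295),(214,285),(187,272),(180,250),(195,228),(220,215)]
w=onz(s,[g(*p) for p in H2],.103);E=cv2.fitEllipse(w[:,:2].astype(np.float32));print('rotor side',E)
w=onz(c,[f(*p) for p in H],.103);print(cv2.fitEllipse(w[:,:2].astype(np.float32)))
piv=onz(c,[f(122,162)],.061);hl=onz(c,[f(107,298)],.061);hr=onz(c,[f(195,286)],.061)
print('piv',piv,hl,hr,(hl+hr)/2); d=piv-(hl+hr)/2;print(np.linalg.norm(d),np.degrees(np.arctan2(d[0,1],d[0,0])),np.linalg.norm(hl-hr))
print('ring',onz(c,[f(133,92)],.023))
w=onz(c,[f(64,152),f(210,122),f(240,300),f(92,335)],.006);print('stand',w)
E
```

```text
cap [[ 0.52001088 -0.02321114  0.163     ]] [[ 0.52189721 -0.01820617  0.163     ]] (array([ 0.5204918 , -0.02318729,  0.1659195 ]), [np.float64(0.0007516674566928513), np.float64(0.0007516674566929109)])
rotor [ 0.52160228 -0.02201998  0.103     ]
rotor side ((0.5206560492515564, -0.024594878777861595), (0.09345827996730804, 0.09417034685611725), 169.39138793945312)
((0.5216007828712463, -0.022079726681113243), (0.09410380572080612, 0.0945928767323494), 115.83404541015625)
piv [[0.53326402 0.30076816 0.061     ]] [[0.44776338 0.30626983 0.061     ]] [[0.45617307 0.25112199 0.061     ]] [[0.45196823 0.27869591 0.061     ]]
0.08423888244690007 15.189938363241627 0.05578537232410206
ring [[0.58317718 0.3062191  0.023     ]]
stand [[0.544675   0.35520901 0.006     ]
 [0.56609487 0.25824928 0.006     ]
 [0.44889685 0.23369189 0.006     ]
 [0.42439272 0.33054791 0.006     ]]
```

>>> play_rows:
  increments: "0 -0.033 -0.034 0;0 -0.033 -0.034 0;0 -0.033 -0.034 0;0 -0.033 -0.034 0;0 -0.033 -0.034 0;0 -0.033 -0.034 0;0 -0.033 -0.034 0;0 -0.033 -0.034 0;0 -0.033 -0.034 0;0 -0.033 -0.034 0;0 -0.033 -0.034 0;0 -0.033 -0.034 0;0 -0.033 -0.034 0"
  hand: -1

```text
clock: 1.45
position: [0.4667, 0.0578, 0.2353]
ee_rot: [-0.438, 0.555, 0.44, 0.553]
ft_force: [0.3, -0.7, -0.4]
grip_width: 0.998
```

```bash
cat >> h.py <<'E'
def go(X,yaw=None):
    o=get_obs();M=Ro.from_quat(o['ee_rot']).as_matrix();print('t',o['clock'],'pos',np.round(o['position'],4),'d tool',(M.T@(np.array(X)-o['position'])).round(4),'zyaw deg',np.degrees(np.arctan2(-M[0,2],M[1,2])).round(2),'tilt',M[:2,0].round(4),'F',np.round(o['ft_force'],1),'w',round(o['grip_width'],3))
E
python3 -c "
from h import *
go([.5205,-.023,.239])"
```

```text
t 1.45 pos [0.4667 0.0578 0.2353] d tool [-0.0038 -0.0708 -0.0663] zyaw deg -13.26 tilt [-0.0033 -0.0006] F [ 0.3 -0.7 -0.4] w 0.998
```

>>> play_rows:
  increments: "0 -0.03 -0.028 0;0 -0.025 -0.023 0;0 -0.014 -0.013 0;0 0 0 0;0 0 0 0"

```text
clock: 1.95
position: [0.5217, -0.0315, 0.235]
ee_rot: [-0.436, 0.558, 0.436, 0.555]
ft_force: [-0.3, 0.5, -0.3]
grip_width: 0.996
```

```bash
python3 - <<'E'
from h import *
go([.5205,-.023,.142]);o=get_obs()
c=camera('wrist');cv2.imwrite('pics/w1.png',c['img']);np.save('w1.npy',[c,o],allow_pickle=True)
print(proj(c,[[.5205,-.023,.163],[.5215,-.0225,.103]],o))
E
```

```text
t 1.95 pos [ 0.5217 -0.0315  0.235 ] d tool [0.093  0.003  0.0083] zyaw deg -13.85 tilt [-0.0027 -0.0032] F [-0.3  0.5 -0.3] w 0.996
[[263.38118684 205.14108689]
 [262.2183944  181.35154645]]
```

View pics/w1.png

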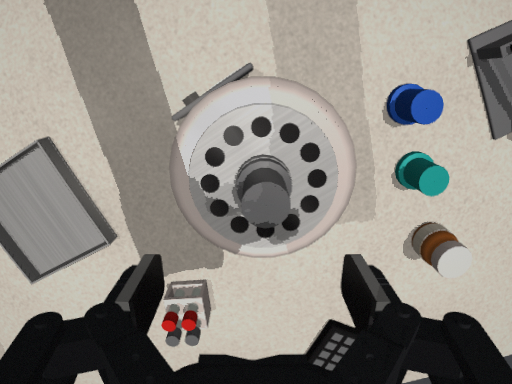

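The wrist view shows the cap top at about (267,207) and the rotor centre at about (264,180). Both agree with the prediction to within 2 to 3 mm, so I'll descend.

>>> play_rows:
  increments: "0 0.002 0.005 0;0.025 0.001 0.004 0;0.025 0 0 0;0.02 0 0 0;0.015 0 0 0;0.006 0 0 0;0 0 0 0"

```text
clock: 2.7
position: [0.5187, -0.0108, 0.142]
ee_rot: [-0.439, 0.553, 0.441, 0.554]
ft_force: [0.5, 0.2, 1.3]
grip_width: 0.999
```

```bash
python3 - <<'E'
from h import *
go([.521,-.022,.142]);o=get_obs()
c=camera('wrist');cv2.imwrite('pics/w2.png',c['img'])
E
```

```text
t 2.7 pos [ 0.5187 -0.0108  0.142 ] d tool [-0.0001 -0.0047 -0.0104] zyaw deg -13.08 tilt [-0.0011  0.0024] F [0.5 0.2 1.3] w 0.999
```

View pics/w2.png

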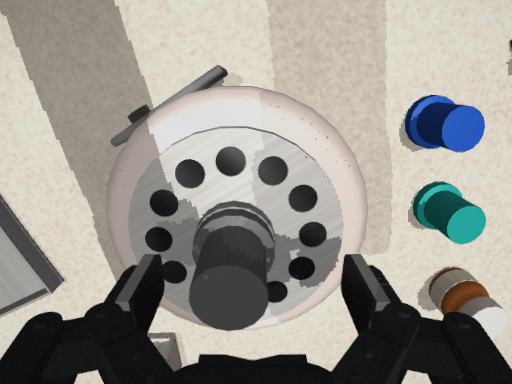

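The cap sits left of centre between the fingers at (230,290). That matches a 10 mm drift in y, so I'll correct it.

>>> play_rows:
  increments: "0 -0.004 -0.009 0;0 0 0 0"

```text
clock: 2.95
position: [0.5218, -0.0207, 0.1441]
ee_rot: [-0.44, 0.552, 0.441, 0.555]
ft_force: [0.1, 0.0, 0.3]
grip_width: 0.998
```

```bash
python3 - <<'E'
from h import *
go([.521,-.022,.142]);o=get_obs()
go([.521,-.022,.142]);o=get_obs()
c=camera('wrist');cv2.imwrite('pics/w3.png',c['img'])
E
```

```text
t 2.95 pos [ 0.5218 -0.0207  0.1441] d tool [ 0.0021  0.0005 -0.0015] zyaw deg -13.01 tilt [0.0017 0.0033] F [0.1 0.  0.3] w 0.998
t 2.95 pos [ 0.5218 -0.0207  0.1441] d tool [ 0.0021  0.0005 -0.0015] zyaw deg -13.01 tilt [0.0017 0.0033] F [0.1 0.  0.3] w 0.998
```

View pics/w3.png

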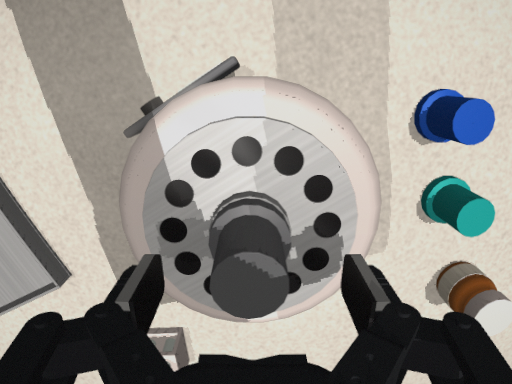

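The cap is now centred between the pads, at about (250,285). Closing.

>>> play_rows:
  increments: "0.002 0 -0.001 0;0 0 0 0;0 0 0 0;0 0 0 0;0 0 0 0;0 0 0 0;0 0 0 0;0 0 0 0"
  hand: 1
  squeeze: 60

```text
clock: 3.8
position: [0.5223, -0.0209, 0.1432]
ee_rot: [-0.44, 0.551, 0.44, 0.555]
ft_force: [0.5, -0.1, 0.6]
grip_width: 0.398
```

>>> play_rows:
  increments: "-0.006 0 0 0;-0.008 0 0 0;-0.01 0 0 0;-0.012 0 0 0;-0.012 0 0 0;-0.012 0 0 0;-0.012 0 0 0;0 0 0 0"

```text
clock: 4.6
position: [0.5225, -0.0214, 0.223]
ee_rot: [-0.44, 0.551, 0.44, 0.556]
ft_force: [0.4, -1.2, -0.5]
grip_width: 0.396
```

```bash
python3 - <<'E'
from h import *
go([.525,-.312,.21]);o=get_obs()
c=camera('side');cv2.imwrite('pics/s4.png',cv2.resize(c['img'][80:290,150:350],None,fx=2.8,fy=2.8))
E
```

```text
t 4.6 pos [ 0.5225 -0.0214  0.223 ] d tool [ 0.0117 -0.0679 -0.2826] zyaw deg -13.03 tilt [0.0059 0.0048] F [ 0.4 -1.2 -0.5] w 0.396
```

View pics/s4.png

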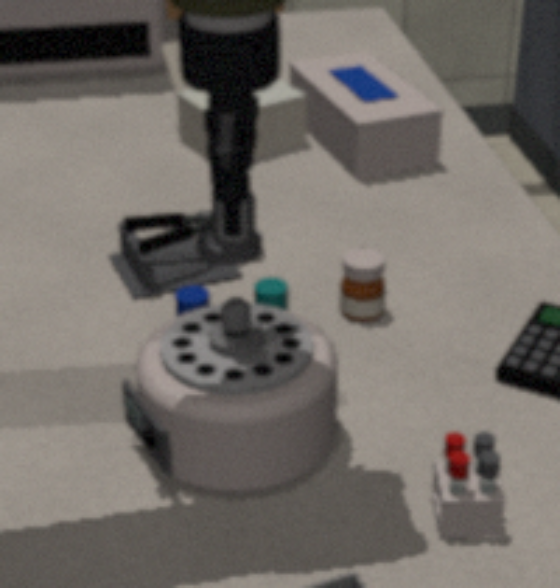

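The spindle at (235,320) is bare and the cap is in the fingers. On to the tray.

>>> play_rows:
  increments: "0 -0.008 -0.035 0;0 -0.008 -0.035 0;0 -0.008 -0.035 0;0 -0.008 -0.035 0;0 -0.008 -0.035 0;0 -0.008 -0.035 0;0 -0.006 -0.025 0;0 -0.004 -0.015 0;0 0 0 0;0 0 0 0"

```text
clock: 5.65
position: [0.5202, -0.2845, 0.2146]
ee_rot: [-0.439, 0.552, 0.444, 0.552]
ft_force: [0.1, -0.1, 0.2]
grip_width: 0.398
```

```bash
python3 - <<'E'
from h import *
go([.525,-.312,.034]);o=get_obs()
c=camera('top');cv2.imwrite('pics/t5.png',cv2.resize(c['img'][100:300,200:450],None,fx=2.8,fy=2.8))
E
```

```text
t 5.65 pos [ 0.5202 -0.2845  0.2146] d tool [ 0.1804 -0.0117 -0.0266] zyaw deg -12.72 tilt [-0.0042  0.0059] F [ 0.1 -0.1  0.2] w 0.398
```

View pics/t5.png

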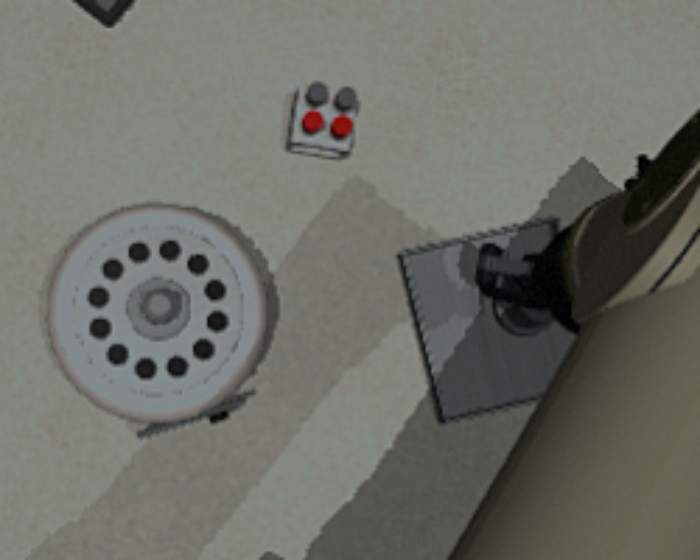

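>>> play_rows:
  increments: "0.02 -0.005 -0.013 0;0.035 -0.004 -0.01 0;0.035 -0.002 -0.004 0;0.03 0 0 0;0.025 0 0 0;0.015 0 0 0;0.01 0 0 0;0 0 0 0;0 0 0 0"

```text
clock: 6.6
position: [0.5307, -0.301, 0.0402]
ee_rot: [-0.443, 0.546, 0.448, 0.552]
ft_force: [-0.2, -0.7, -0.2]
grip_width: 0.392
```

```bash
python3 - <<'E'
from h import *
go([.525,-.312,.034])
c=np.load('top0.npy',allow_pickle=True).item()
print('spindle',onz(c,[(159/2.8+200-.3,302/2.8+100-.3)],.145))
E
```

```text
t 6.6 pos [ 0.5307 -0.301   0.0402] d tool [ 0.006   0.0033 -0.012 ] zyaw deg -11.83 tilt [0.0013 0.0107] F [-0.2 -0.7 -0.2] w 0.392
spindle [[ 0.5231162  -0.02175357  0.145     ]]
```

>>> play_rows:
  increments: "0.004 0 0 0;0 0 0 0"

```text
clock: 6.8
position: [0.532, -0.3012, 0.0379]
ee_rot: [-0.444, 0.545, 0.448, 0.552]
ft_force: [-0.3, -0.1, -0.5]
grip_width: 0.397
```

>>> play_rows:
  increments: "0 0 0 0;0 0 0 0;0 0 0 0;0 0 0 0;0 0 0 0"
  hand: -0.5

```text
clock: 7.3
position: [0.533, -0.3022, 0.0398]
ee_rot: [-0.445, 0.545, 0.447, 0.553]
ft_force: [-0.9, 0.7, -0.2]
grip_width: 0.749
```

>>> play_rows:
  increments: "-0.015 0 0 0;-0.02 0 0 0;-0.03 0 0 0;-0.03 0 0 0;-0.03 0 0 0;-0.03 0 0 0;-0.03 0 0 0;0 0 0 0"

```text
clock: 8.1
position: [0.53, -0.3053, 0.2393]
ee_rot: [-0.445, 0.546, 0.445, 0.554]
ft_force: [-0.1, -1.0, 0.5]
grip_width: 0.753
```

```bash
python3 - <<'E'
from h import *
go([.50,.29,.24]);o=get_obs()
c=camera('wrist');cv2.imwrite('pics/w6.png',c['img'])
E
```

```text
t 8.1 pos [ 0.53   -0.3053  0.2393] d tool [0.0033 0.1534 0.5759] zyaw deg -12.03 tilt [0.0086 0.0072] F [-0.1 -1.   0.5] w 0.753
```

View pics/w6.png

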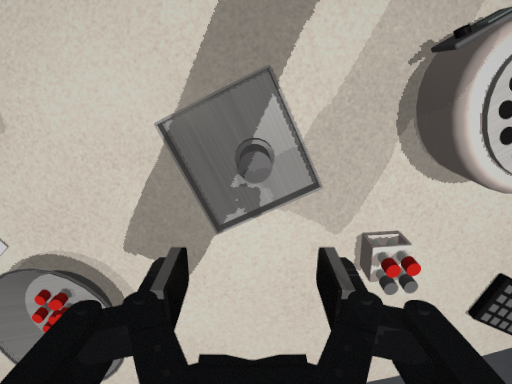

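The cap stands released in the tray at (255,160). Now to the pliers.

>>> play_rows:
  increments: "0 0.009 0.035 0;0 0.009 0.035 0;0 0.009 0.035 0;0 0.009 0.035 0;0 0.009 0.035 0;0 0.009 0.035 0;0 0.009 0.035 0;0 0.009 0.035 0;0 0.009 0.035 0;0 0.009 0.035 0;0 0.009 0.035 0;0 0.009 0.035 0;0 0.009 0.035 0;0 0.009 0.035 0;0 0.008 0.03 0;0 0.004 0.015 0;0 0 0 0;0 0 0 0"
  hand: -1

```text
clock: 9.95
position: [0.4968, 0.2638, 0.2323]
ee_rot: [-0.441, 0.553, 0.445, 0.549]
ft_force: [-0.5, -0.4, -0.2]
grip_width: 1.0
```

>>> play_rows:
  increments: "0 0 0 -0.1;0 0 0 -0.1;0 0 0 -0.1;0 0 0 -0.1;0 0 0 -0.05;0 0 0 0"

```text
clock: 10.55
position: [0.5, 0.2497, 0.2328]
ee_rot: [-0.553, 0.44, 0.557, 0.435]
ft_force: [0.4, 0.2, -0.2]
grip_width: 0.997
```

```bash
python3 - <<'E'
from h import *
go([.49,.29,.24]);o=get_obs()
c=camera('wrist');cv2.imwrite('pics/w7.png',c['img']);np.save('w7.npy',[c,o],allow_pickle=True)
E
```

```text
t 10.55 pos [0.5    0.2497 0.2328] d tool [-0.0072  0.0004  0.0415] zyaw deg 13.46 tilt [-0.0085 -0.0021] F [ 0.4  0.2 -0.2] w 0.997
```

View pics/w7.png

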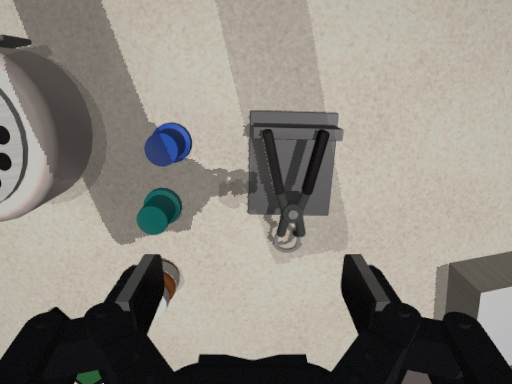

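```bash
python3 - <<'E'
from h import *
c,o=np.load('w7.npy',allow_pickle=True)
cv2.imwrite('pics/w7c.png',cv2.resize(c['img'][100:260,235:355],None,fx=3.7,fy=3.7,interpolation=cv2.INTER_CUBIC))
def an(n,P,z): w=onz(c,P,z,o);print(n,w.round(4).tolist());return w
p=an('piv',[(293,214)],.061)[0];h=an('h',[(268,132.5),(323,133)],.061);an('ring',[(286,238)],.023)
d=p-h.mean(0);print(np.linalg.norm(d),np.degrees(np.arctan2(d[1],d[0])))
E
```

```text
piv [[0.533, 0.3016, 0.061]]
h [[0.4573, 0.2554, 0.061], [0.4451, 0.3071, 0.061]]
ring [[0.579, 0.3107, 0.023]]
0.0843223432016999 13.979066954583187
```

View pics/w7c.png

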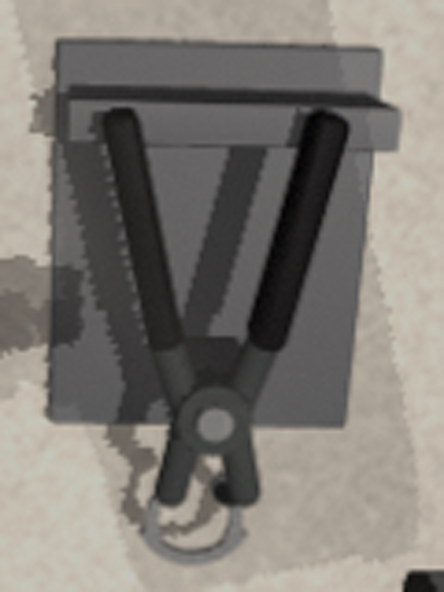

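Pivot is at about (0.533, 0.301) in both views and the axis is about 13.5°. That puts the handle point at (0.488, 0.2905). I'll align above it first.

```bash
python3 - <<'E'
from h import *
go([.4883,.2905,.14])
c,o=np.load('w7.npy',allow_pickle=True)
r=onz(c,[(287.7,241.9)],.023,o)[0];p=onz(c,[(292.8,214.7)],.061,o)[0];h=onz(c,[(267.4,131),(323.6,132)],.061,o).mean(0)
print(r,p,h,np.degrees(np.arctan2(*(r-p)[[1,0]])),np.linalg.norm((r-p)[:2]),np.degrees(np.arctan2(*(r-h)[[1,0]])),np.degrees(np.arctan2(*(p-h)[[1,0]])))
E
```

```text
t 10.6 pos [0.5001 0.2496 0.2329] d tool [0.0929 0.0012 0.0426] zyaw deg 13.35 tilt [-0.0084 -0.0021] F [-0.5 -0.5 -0.8] w 1.0
[0.5835695  0.31409456 0.023     ] [0.53383035 0.30164435 0.061     ] [0.45003672 0.28094847 0.061     ] 14.052966426080397 0.051273677572055434 13.940451709556406 13.873612016701008
```

>>> play_rows:
  increments: "0.01 0 0.02 -0.01;0.02 0.001 0.015 0;0.025 0 0.007 0;0.025 0 0 0;0.01 0 0 0;0 0 0 0"

```text
clock: 11.2
position: [0.4877, 0.2923, 0.1389]
ee_rot: [-0.553, 0.44, 0.557, 0.436]
ft_force: [0.9, -0.3, 0.1]
grip_width: 1.0
```

```bash
python3 - <<'E'
from h import *
go([.4888,.2903,.041]);o=get_obs()
c=camera('wrist');cv2.imwrite('pics/w8.png',c['img']);np.save('w8.npy',[c,o],allow_pickle=True)
print(proj(c,[[.5335,.3014,.061]],o))
E
```

```text
t 11.2 pos [0.4877 0.2923 0.1389] d tool [ 0.0979 -0.0014 -0.0023] zyaw deg 13.38 tilt [-0.0077 -0.0008] F [ 0.9 -0.3  0.1] w 1.0
[[249.48440351 263.39892688]]
```

View pics/w8.png

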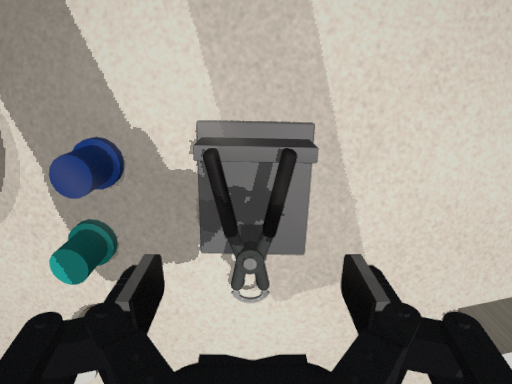

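The pivot at (250,265) matches the prediction and is centred and aligned between the pads. Descending.

>>> play_rows:
  increments: "0.02 -0.001 -0.001 0;0.025 0 0 0;0.02 0 0 0;0.012 0 0 0;0 0 0 0"

```text
clock: 11.75
position: [0.4929, 0.2941, 0.0672]
ee_rot: [-0.553, 0.437, 0.555, 0.441]
ft_force: [0.1, 0.5, 0.5]
grip_width: 1.002
```

```bash
python3 - <<'E'
from h import *
go([.4888,.2903,.041])
E
```

```text
t 11.75 pos [0.4929 0.2941 0.0672] d tool [ 0.0262  0.0049 -0.0029] zyaw deg 13.22 tilt [0.0011 0.0064] F [0.1 0.5 0.5] w 1.002
```

>>> play_rows:
  increments: "0.006 0.004 -0.002 -0.01;0.01 0 0 0;0.007 0 0 0;0 0 0 0"

```text
clock: 12.15
position: [0.491, 0.2922, 0.0457]
ee_rot: [-0.556, 0.433, 0.557, 0.44]
ft_force: [0.2, 0.8, 0.0]
grip_width: 0.998
```

```bash
python3 - <<'E'
from h import *
go([.4888,.2903,.041]);o=get_obs()
c=camera('wrist');cv2.imwrite('pics/w9.png',c['img'])
print(proj(c,[[.5335,.3014,.061]],o))
E
```

```text
t 12.15 pos [0.491  0.2922 0.0457] d tool [ 0.0047  0.0026 -0.0013] zyaw deg 13.81 tilt [0.0048 0.0095] F [0.2 0.8 0. ] w 0.998
[[249.48574954 355.34228081]]
```

View pics/w9.png

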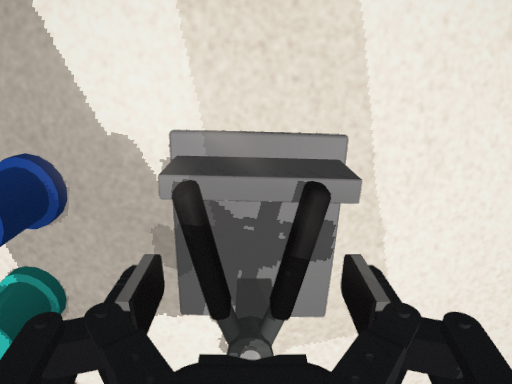

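The handles sit centred between the open pads and the pivot is at (251,350), as predicted. A small trim, then I close at 28 N.

>>> play_rows:
  increments: "0.004 0.002 -0.001 0;0 0 0 0"

```text
clock: 12.4
position: [0.4897, 0.2909, 0.0422]
ee_rot: [-0.556, 0.432, 0.557, 0.44]
ft_force: [-0.7, 0.1, 0.3]
grip_width: 0.999
```

>>> play_rows:
  increments: "0 0 0 0;0 0 0 0;0 0 0 0;0 0 0 0;0 0 0 0;0 0 0 0;0 0 0 0;0 0 0 0;0 0 0 0;0 0 0 0"
  hand: 1
  squeeze: 28

```text
clock: 13.4
position: [0.4901, 0.2922, 0.045]
ee_rot: [-0.555, 0.431, 0.557, 0.441]
ft_force: [-0.9, -0.8, 1.2]
grip_width: 0.315
```

```bash
python3 - <<'E'
from h import *
go([.4888,.2903,.041]);o=get_obs()
c=camera('wrist');cv2.imwrite('pics/w10.png',c['img'])
c=camera('side');cv2.imwrite('pics/s10.png',cv2.resize(c['img'][100:240,150:290],None,fx=4,fy=4))
E
```

```text
t 13.4 pos [0.4901 0.2922 0.045 ] d tool [ 0.004   0.0017 -0.0015] zyaw deg 13.81 tilt [0.0062 0.0126] F [-0.9 -0.8  1.2] w 0.315
```

View pics/w10.png

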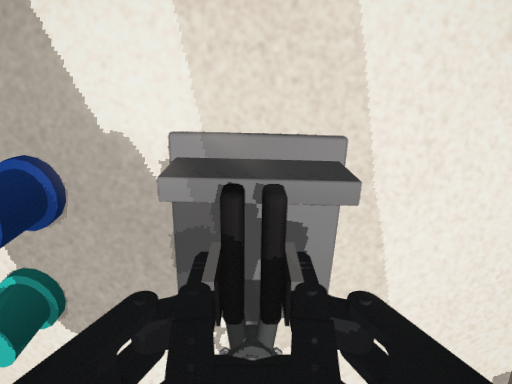

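View pics/s10.png

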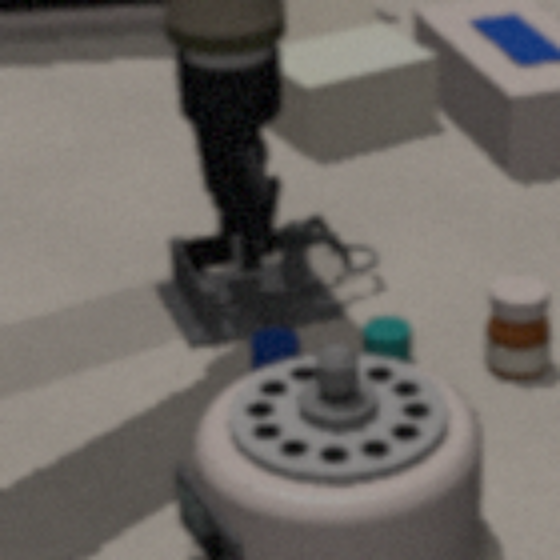

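Squeezed to the stop: the handles are parallel and the opening is about 27 mm. I'll average several readings to get an exact grip offset, since the pliers are still at z = 0.053.

```bash
cat >> h.py <<'E'
def avg(n=8,cam='side'):
    P=[];Q=[];I=[];
    for i in range(n):
        o=get_obs();P.append(o['position']);Q.append(o['ee_rot']);c=camera(cam);I.append(c['img'].astype(float))
    P=np.array(P);Q=np.array(Q);c['img']=np.mean(I,0).astype(np.uint8)
    M=Ro.from_quat(Q).mean().as_matrix()
    print('pos',P.mean(0).round(4),'sd',P.std(0).round(4),'yaw',np.degrees(np.arctan2(-M[0,2],M[1,2])).round(2),'tool x',M[:,0].round(4),'tool y',M[:,1].round(4),'F',np.round(o['ft_force'],1),'w',round(o['grip_width'],3),'t',o['clock'],'q',np.round(o['joint_pos'],2))
    return P.mean(0),M,c
E
python3 - <<'E'
from h import *
p,M,c=avg(8); np.savez('grip.npz',p=p,M=M)
E
```

```text
pos [0.4901 0.2922 0.0451] sd [0. 0. 0.] yaw 13.82 tool x [ 0.0063  0.0127 -0.9999] tool y [-0.9711 -0.2387 -0.0091] F [0.1 0.2 1.1] w 0.316 t 13.85 q [-0.89  0.41  0.33  1.83 -0.17  0.92  1.33]
```

>>> play_rows:
  increments: "-0.008 0 0 0;-0.015 0 0 0;-0.025 0 0 0;-0.03 0 0 0;-0.03 0 0 0;-0.03 0 0 0;-0.025 0 0 0;-0.015 0 0 0;0 0 0 0"

```text
clock: 14.8
position: [0.4884, 0.2882, 0.238]
ee_rot: [-0.555, 0.431, 0.557, 0.442]
ft_force: [1.0, 0.7, -0.9]
grip_width: 0.314
```

```bash
python3 - <<'E'
from h import *
p,M,c=avg(2);go([.4335,-.0423,.225])
cv2.imwrite('pics/s11.png',cv2.resize(c['img'][50:240,130:330],None,fx=3,fy=3))
E
```

```text
pos [0.4882 0.2881 0.2375] sd [0.0001 0.0001 0.0006] yaw 13.7 tool x [ 0.0076  0.0135 -0.9999] tool y [-0.9715 -0.2367 -0.0106] F [ 0.2 -1.  -2.5] w 0.317 t 14.85 q [-0.93  0.2   0.37  1.65 -0.08  1.29  1.26]
t 14.9 pos [0.4876 0.2877 0.2353] d tool [ 0.0062  0.1308 -0.3079] zyaw deg 13.71 tilt [0.0054 0.0117] F [-0.9  0.  -2.1] w 0.314
```

View pics/s11.png

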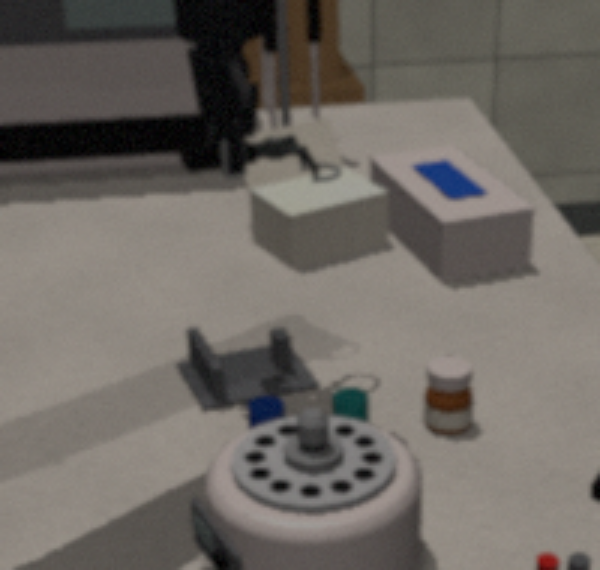

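The pliers are off the stand with the ring spread. Now to over the spindle.

>>> play_rows:
  increments: "0 0.008 -0.02 0;0 0.012 -0.029 0;0 0.012 -0.029 0;0 0.012 -0.029 0;0 0.012 -0.029 0;0 0.012 -0.029 0;0 0.012 -0.029 0;0 0.012 -0.029 0;0 0.012 -0.029 0;0 0.01 -0.02 0;0 0.007 -0.012 0;0 0 0 0;0 0 0 0"

```text
clock: 16.2
position: [0.4263, -0.029, 0.218]
ee_rot: [-0.551, 0.439, 0.562, 0.433]
ft_force: [-0.3, 0.0, -1.5]
grip_width: 0.319
```

```bash
python3 - <<'E'
from h import *
p,M,c=avg(2);go([.4335,-.0423,.2])
cv2.imwrite('pics/s12.png',cv2.resize(c['img'][50:280,130:330],None,fx=2.5,fy=2.5))
c=camera('top');cv2.imwrite('pics/t12.png',cv2.resize(c['img'][130:300,150:350],None,fx=3,fy=3))
E
```

```text
pos [ 0.4263 -0.029   0.218 ] sd [0.     0.0001 0.    ] yaw 13.89 tool x [-0.0172  0.002  -0.9999] tool y [-0.9706 -0.2401  0.0162] F [-0.1  0.4 -1.1] w 0.318 t 16.25 q [-0.67 -0.14  0.6   1.99  0.08  1.28  1.71]
t 16.3 pos [ 0.4265 -0.0287  0.2181] d tool [ 0.018  -0.0038 -0.0149] zyaw deg 13.93 tilt [-0.0171  0.0018] F [ 0.1  1.4 -2.6] w 0.317
```

View pics/s12.png

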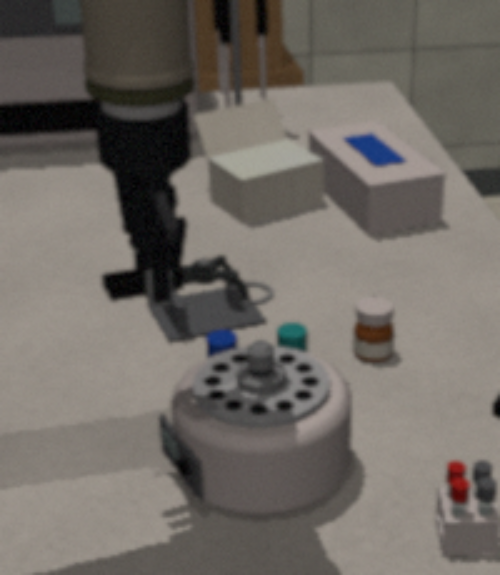

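View pics/t12.png

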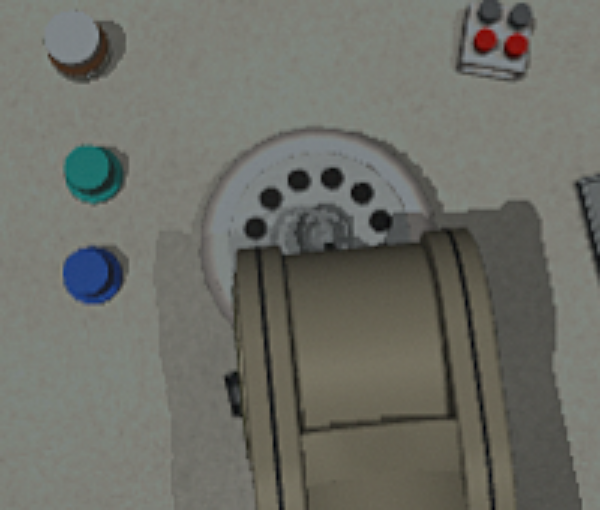

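```bash
cat >> h.py <<'E'
SP=np.array([.522,-.0222])
def ring():
    g=np.load('grip.npz');r=g['M'].T@(np.array([.5786,.3125,.023])-g['p'])
    o=get_obs();M=Ro.from_quat(o['ee_rot']).as_matrix();X=np.array(o['position'])+M@r
    T=lambda z:(M.T@(np.array([*SP,z])-X)).round(4)
    print('ring',X.round(4),'d to above',T(.165),'to groove',T(.119),'off',r.round(4),'-y dir',(-M[:,1]).round(3));return X
E
python3 - <<'E'
from h import *
X=ring();o=get_obs()
c=camera('side');print(proj(c,[X]))
I=cv2.resize(c['img'][140:240,190:290],None,fx=6,fy=6,interpolation=cv2.INTER_CUBIC);
a=np.arange(0,6.29,.2);dd=lambda z,x,y,r:np.c_[x+r*np.cos(a),y+r*np.sin(a),0*a+z]
for P in (dd(.145,*SP,.008),dd(.103,*SP,.047),dd(X[2],X[0],X[1],.0145)):
    for u in proj(c,P): cv2.circle(I,tuple(int(v) for v in (u-[190,140])*6+3),2,(0,0,255),-1)
cv2.imwrite('pics/s13.png',I)
c=camera('wrist');cv2.imwrite('pics/w13.png',c['img'])
E
```

```text
ring [ 0.5146 -0.0084  0.1939] d to above [ 0.0288 -0.0044 -0.0153] to groove [ 0.0748 -0.0051 -0.0156] off [ 0.0229 -0.0906 -0.0017] -y dir [ 0.97   0.241 -0.016]
[[229.79858849 165.79395603]]
```

View pics/s13.png

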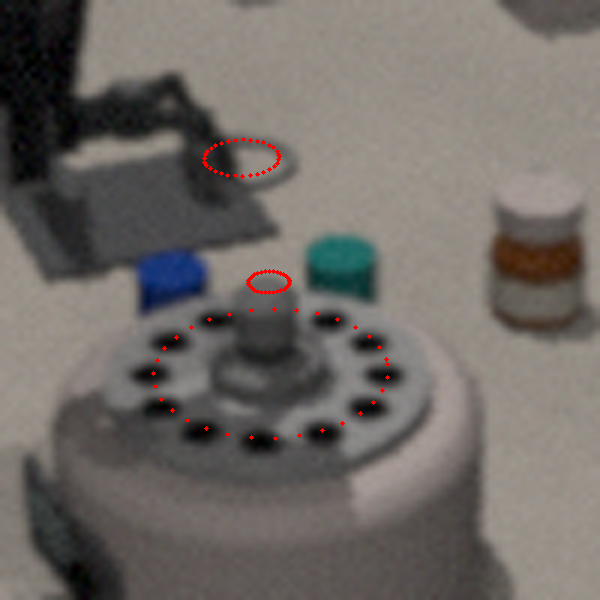

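View pics/w13.png

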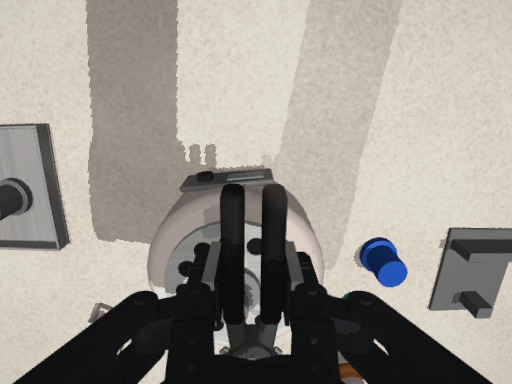

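Side view: the ring appears about 7 px right and 4 px below the prediction, so it is roughly 2.5 mm farther ahead than modelled. I'll move closer above the spindle and re-measure.

>>> play_rows:
  increments: "0.005 -0.001 -0.008 0;0.01 -0.001 -0.006 0;0.008 0 -0.002 0;0 0 0 0;0 0 0 0"

```text
clock: 16.95
position: [0.4326, -0.0447, 0.1925]
ee_rot: [-0.552, 0.439, 0.562, 0.432]
ft_force: [-0.3, 0.1, -1.7]
grip_width: 0.314
```

```bash
cat > look.py <<'E'
from h import *
import sys
k=sys.argv[1]
p,M,c=avg(6);X=ring();np.save(f'L{k}s.npy',c,allow_pickle=True)
print('pred ring px',proj(c,[X]),'spindle top px',proj(c,[[*SP,.145]]))
u0=c['img'][130:215,195:275]
cv2.imwrite(f'pics/ls{k}.png',cv2.convertScaleAbs(cv2.resize(u0,None,fx=7,fy=7,interpolation=cv2.INTER_CUBIC),alpha=1.5))
p,M,c=avg(6,'top');np.save(f'L{k}t.npy',c,allow_pickle=True)
print('pred ring px top',proj(c,[X]),'spindle',proj(c,[[*SP,.145]]))
cv2.imwrite(f'pics/lt{k}.png',cv2.convertScaleAbs(cv2.resize(c['img'][170:250,215:300],None,fx=7,fy=7,interpolation=cv2.INTER_CUBIC),alpha=1.6))
E
python3 look.py 1
```

```text
pos [ 0.4327 -0.0445  0.1928] sd [0.0001 0.0001 0.0002] yaw 14.03 tool x [-1.700e-02  9.000e-04 -9.999e-01] tool y [-0.97   -0.2424  0.0163] F [ 0.1 -0.2 -1.9] w 0.317 t 17.2 q [-0.66 -0.09  0.64  2.01  0.06  1.22  1.77]
ring [ 0.5208 -0.024   0.1688] d to above [ 0.0038 -0.0017  0.0015] to groove [ 0.0498 -0.0024  0.0012] off [ 0.0229 -0.0906 -0.0017] -y dir [ 0.97   0.243 -0.016]
pred ring px [[233.69271552 178.2542202 ]] spindle top px [[234.31515509 186.52004306]]
pos [ 0.4328 -0.0445  0.193 ] sd [0.     0.     0.0001] yaw 14.04 tool x [-0.0165  0.0012 -0.9999] tool y [-0.97   -0.2426  0.0157] F [-0.3 -0.2 -1.1] w 0.32 t 17.5 q [-0.66 -0.09  0.64  2.01  0.06  1.22  1.77]
pred ring px top [[257.91005674 207.59833563]] spindle [[256.69446263 208.09280405]]
```

View pics/ls1.png

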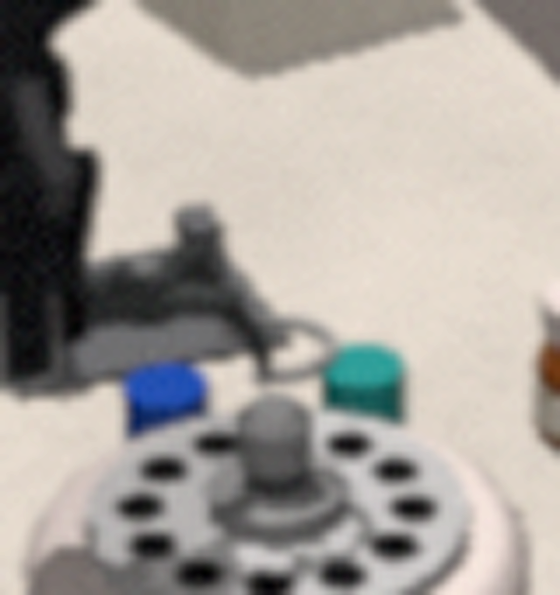

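View pics/lt1.png

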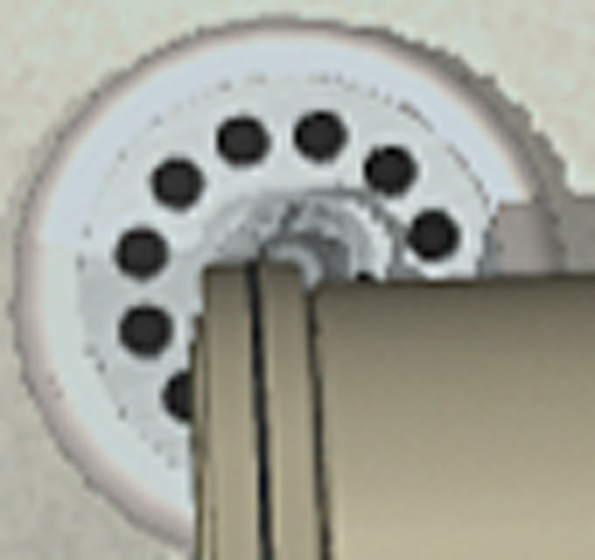

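```bash
python3 - <<'E'
from h import *
X=np.array([.5208,-.024,.1688])
for k,(x,y,w,h) in dict(s=(220,165,40,32),t=(236,188,45,25)).items():
    c=np.load(f'L1{k}.npy',allow_pickle=True).item();f=16
    I=cv2.resize(c['img'][y:y+h,x:x+w],None,fx=f,fy=f,interpolation=cv2.INTER_CUBIC);I=cv2.normalize(I,None,0,255,cv2.NORM_MINMAX)
    cv2.imwrite(f'pics/z1{k}.png',I)
E
```

```text
(no output)
```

View pics/z1s.png

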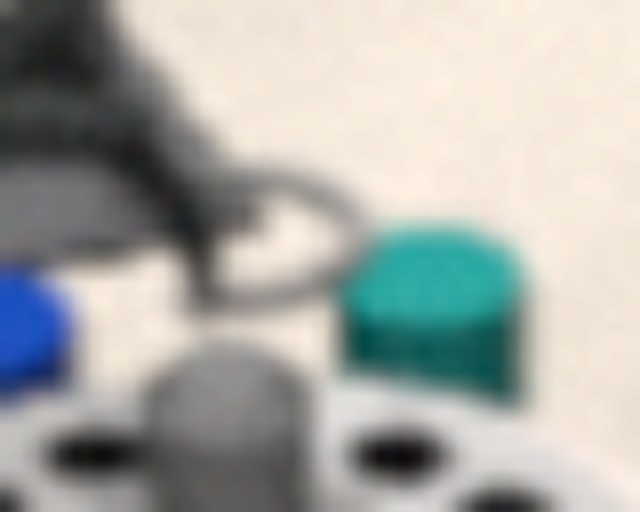

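View pics/z1t.png

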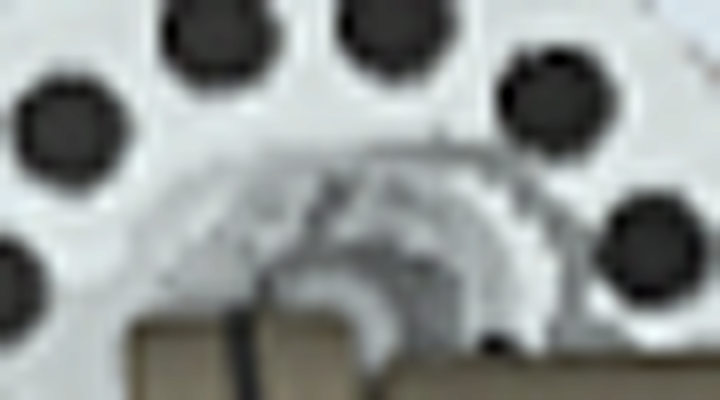

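The top view is mostly covered by the arm, and the side view suggests the ring is 2 to 5 mm too far ahead. I'll turn the pliers to point towards −y, so both cameras see the ring clearly and the reach is easier.

>>> play_rows:
  increments: "-0.025 0 0 0;-0.02 0 0 0.1;0 0 0 0.14;0 0 0 0.14;0 0 0 0.14;0 0 0 0.14;0 0 0 0.14;0 0 0 0.14;0 0 0 0.14;0 0 0 0.14;0 0 0 0.14;0 0 0 0.14;0 0 0 0.14;0 0 0 0;0 0 0 0"

```text
clock: 19.05
position: [0.4335, -0.0443, 0.24]
ee_rot: [-0.039, 0.712, 0.041, 0.7]
ft_force: [0.4, 0.1, -1.5]
grip_width: 0.314
```

```bash
python3 - <<'E'
from h import *
p,M,c=avg(1);ring()
E
```

```text
pos [ 0.4335 -0.0443  0.24  ] sd [0. 0. 0.] yaw -83.55 tool x [-0.0162  0.0018 -0.9999] tool y [-0.1123  0.9937  0.0036] F [ 0.4  0.1 -1.5] w 0.314 t 19.05 q [-0.53 -0.12  0.5   1.94  0.06  1.32  0.06]
ring [ 0.4416 -0.1345  0.2168] d to above [0.0507 0.1024 0.0933] to groove [0.0967 0.1022 0.094 ] off [ 0.0229 -0.0906 -0.0017] -y dir [ 0.112 -0.994 -0.004]
```

>>> play_rows:
  increments: "0 0.025 0.02 0;0 0.025 0.022 0;0 0.025 0.022 0;0 0.015 0.015 0;0.01 0.01 0.01 0;0.01 0.002 0.002 0;0.01 0 0 0;0 0 0 0;0 0 0 0"

```text
clock: 20.0
position: [0.5136, 0.0704, 0.2072]
ee_rot: [-0.046, 0.711, 0.048, 0.7]
ft_force: [-0.3, -0.5, -0.9]
grip_width: 0.315
```

```bash
sed -i 's/130:215,195:275/150:220,195:275/;s/170:250,215:300/160:250,210:305/' look.py; python3 look.py 2
```

```text
pos [0.5138 0.0706 0.2075] sd [0.0002 0.0003 0.0002] yaw -82.35 tool x [-0.0154  0.0026 -0.9999] tool y [-0.1331  0.9911  0.0046] F [ 0.2  0.4 -1.6] w 0.318 t 20.25 q [-0.62  0.13  0.43  1.79 -0.06  1.25 -0.03]
ring [ 0.5242 -0.0189  0.1844] d to above [ 0.0194 -0.0031 -0.0024] to groove [ 0.0654 -0.0033 -0.0017] off [ 0.0229 -0.0906 -0.0017] -y dir [ 0.133 -0.991 -0.005]
pred ring px [[234.6728727  171.19002063]] spindle top px [[234.31515509 186.52004306]]
pos [0.5141 0.0712 0.2075] sd [0.     0.0001 0.0001] yaw -82.32 tool x [-0.0152  0.0026 -0.9999] tool y [-0.1336  0.991   0.0046] F [ 0.   0.5 -1.7] w 0.313 t 20.55 q [-0.62  0.13  0.43  1.79 -0.06  1.25 -0.03]
pred ring px top [[255.58949074 205.14043154]] spindle [[256.69446263 208.09280405]]
```

View pics/ls2.png

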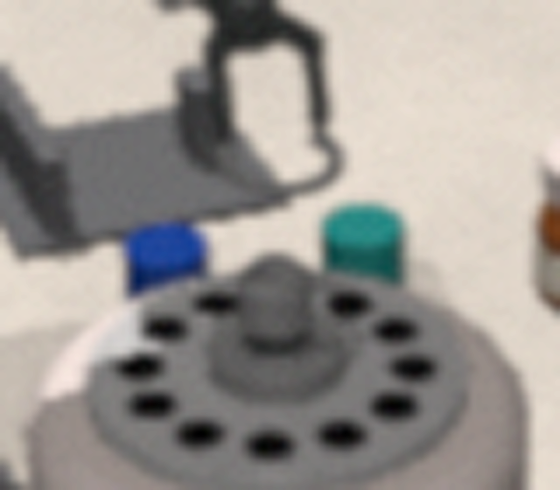

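View pics/lt2.png

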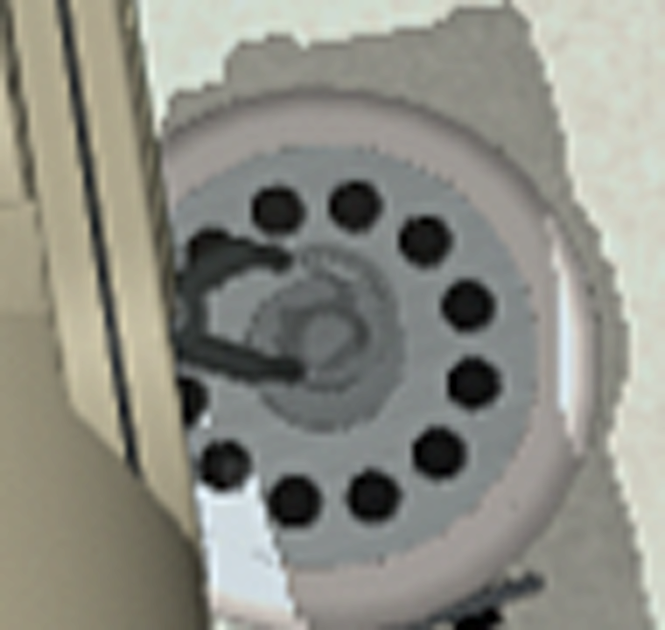

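```bash
python3 - <<'E'
from h import *
for k,(x,y,w,h) in dict(s=(218,152,34,30),t=(234,190,34,32)).items():
    c=np.load(f'L2{k}.npy',allow_pickle=True).item();f=18
    I=cv2.resize(c['img'][y:y+h,x:x+w],None,fx=f,fy=f,interpolation=cv2.INTER_CUBIC);I=cv2.normalize(I,None,0,255,cv2.NORM_MINMAX)
    I=cv2.convertScaleAbs(I,alpha=1.3 if k=='t' else 1)
    for i in range(0,w*f,90): cv2.line(I,(i,0),(i,6),(0,0,255),1)
    for i in range(0,h*f,90): cv2.line(I,(0,i),(6,i),(0,0,255),1)
    cv2.imwrite(f'pics/z2{k}.png',I)
E
```

```text
(no output)
```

View pics/z2s.png

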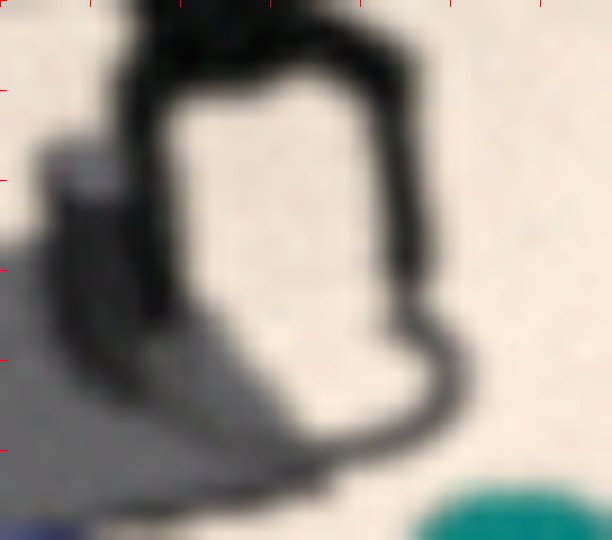

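View pics/z2t.png

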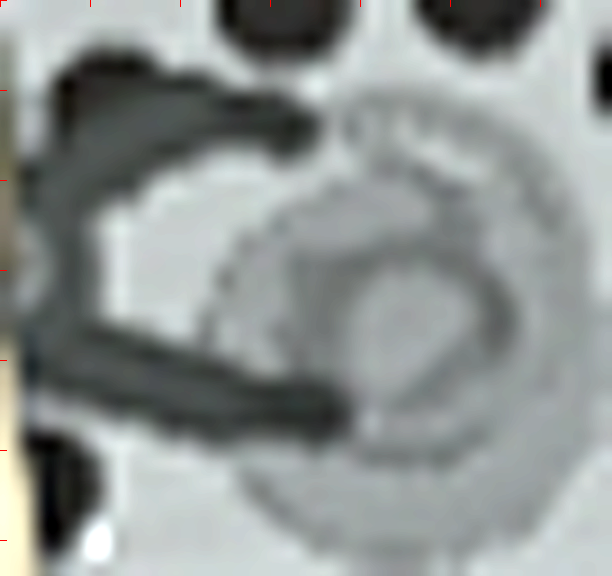

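```bash
python3 - <<'E'
from h import *
s=np.load('L2s.npy',allow_pickle=True).item();t=np.load('L2t.npy',allow_pickle=True).item()
S=lambda x,y:((x/18)+218-.5,(y/18)+152-.5);T=lambda x,y:((x/18)+234-.5,(y/18)+190-.5)
for a,b in [((410,290),(297,128)),((160,312),(335,408))]:
    print(tri([s,t],[S(*a),T(*b)]))
# bias: spindle top
print('model ring',[.5242,-.0189,.1844],'side of hub/spindle check')
X=np.array([.5242,-.0189,.1844]);d=np.array([.133,-.991,-.005])
# ring front point seen in both: side bottom-most midline, top right-most
for b in [(585,270),(570,270)]:
    print('front top view on z', [onz(t,[T(*b)],z)[0].round(4).tolist() for z in (.18,.184)])
print('front side', [onz(s,[S(300,458)],z)[0].round(4).tolist() for z in (.178,.181,.184)])
print('right side', [onz(s,[S(447,375)],z)[0].round(4).tolist() for z in (.178,.181,.184)])
print('top arcs', onz(t,[T(400,108),T(400,445)],.182).round(4))
E
```

```text
(array([ 0.54014876, -0.00738644,  0.18618906]), [np.float64(0.0009384715540866643), np.float64(0.0009384715540864504)])
(array([ 0.50781185, -0.01187701,  0.18870955]), [np.float64(0.0018404965272339991), np.float64(0.0018404965272338823)])
model ring [0.5242, -0.0189, 0.1844] side of hub/spindle check
front top view on z [[0.5262, -0.04, 0.18], [0.5258, -0.0398, 0.184]]
front top view on z [[0.5262, -0.0383, 0.18], [0.5258, -0.0381, 0.184]]
front side [[0.5207, -0.034, 0.178], [0.52, -0.0391, 0.181], [0.5194, -0.0442, 0.184]]
right side [[0.5426, -0.0162, 0.178], [0.5417, -0.0214, 0.181], [0.5409, -0.0266, 0.184]]
top arcs [[ 0.544  -0.019   0.182 ]
 [ 0.5062 -0.0194  0.182 ]]
```

Triangulating from both views puts the ring at about (0.525, −0.0205, 0.182). That is about 1.6 mm ahead of and 2 mm below the model. I'll lower it to just above the tip and check again.

>>> play_rows:
  increments: "0.008 -0.001 -0.002 0;0.01 0 0 0;0.006 0 0 0;0 0 0 0;0 0 0 0"

```text
clock: 21.1
position: [0.511, 0.0698, 0.1803]
ee_rot: [-0.046, 0.711, 0.048, 0.7]
ft_force: [1.0, 0.9, -2.1]
grip_width: 0.317
```

```bash
cat > zz.py <<'E'
from h import *
import sys
k=sys.argv[1]
sed="np.array([.5786,.3125,.023])"
import subprocess
subprocess.run(['python3','look.py',k])
J=[]
for v,(x,y,w,h) in dict(s=(216,160,36,36),t=(234,190,34,34)).items():
    c=np.load(f'L{k}{v}.npy',allow_pickle=True).item();f=18
    I=cv2.resize(c['img'][y:y+h,x:x+w],None,fx=f,fy=f,interpolation=cv2.INTER_CUBIC);I=cv2.normalize(I,None,0,255,cv2.NORM_MINMAX)
    I=cv2.convertScaleAbs(I,alpha=1.3 if v=='t' else 1.1);cv2.imwrite(f'pics/z{k}{v}.png',I[:590])
E
python3 zz.py 3
```

```text
pos [0.5112 0.0699 0.1806] sd [0.0001 0.     0.0002] yaw -82.31 tool x [-0.0164  0.0021 -0.9999] tool y [-0.1338  0.991   0.0043] F [ 0.   0.2 -1.7] w 0.315 t 21.35 q [-0.61  0.14  0.43  1.83 -0.07  1.19 -0.03]
ring [ 0.5215 -0.02    0.1576] d to above [-0.0074 -0.0022  0.0001] to groove [ 0.0386 -0.0024  0.0008] off [ 0.0229 -0.0906 -0.0017] -y dir [ 0.134 -0.991 -0.004]
pred ring px [[233.83225562 181.4896872 ]] spindle top px [[234.31515509 186.52004306]]
pos [0.5112 0.0699 0.1808] sd [0.0001 0.     0.0001] yaw -82.31 tool x [-0.0161  0.0023 -0.9999] tool y [-0.1338  0.991   0.0044] F [ 0.4 -0.8 -1.2] w 0.315 t 21.65 q [-0.61  0.15  0.43  1.83 -0.07  1.19 -0.03]
pred ring px top [[255.8129361  207.77261725]] spindle [[256.69446263 208.09280405]]
```

View pics/z3s.png

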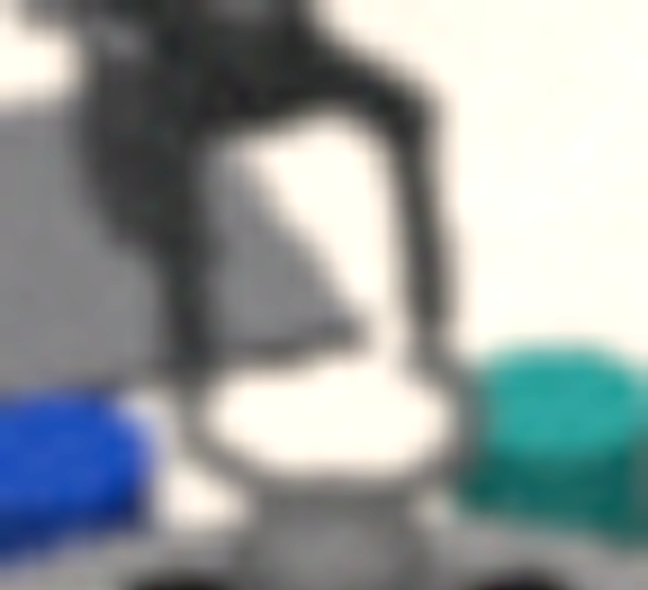

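View pics/z3t.png

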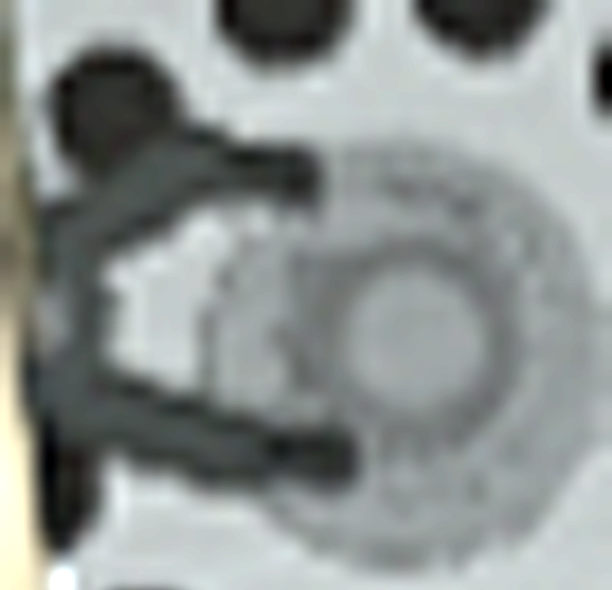

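The ring looks concentric with the spindle in both views, laterally within about 1 mm. I'll lower it gently past the taper and watch the force.

>>> play_rows:
  increments: "0.004 0 0 0;0.005 0 0 0;0.004 0 0 0;0 0 0 0"

```text
clock: 22.1
position: [0.5108, 0.0699, 0.1662]
ee_rot: [-0.046, 0.711, 0.049, 0.7]
ft_force: [-0.7, -0.2, -2.0]
grip_width: 0.315
```

```bash
python3 zz.py 4
```

```text
pos [0.5111 0.07   0.1668] sd [0.0002 0.     0.0004] yaw -82.31 tool x [-0.0159  0.0024 -0.9999] tool y [-0.1338  0.991   0.0045] F [ 0.9  0.4 -1.9] w 0.319 t 22.35 q [-0.61  0.16  0.43  1.85 -0.08  1.16 -0.02]
ring [ 0.5215 -0.0199  0.144 ] d to above [-0.021  -0.0022 -0.0001] to groove [ 0.025  -0.0025  0.0006] off [ 0.0229 -0.0906 -0.0017] -y dir [ 0.134 -0.991 -0.005]
pred ring px [[233.95486748 186.41254844]] spindle top px [[234.31515509 186.52004306]]
pos [0.5113 0.07   0.1672] sd [0. 0. 0.] yaw -82.3 tool x [-0.0153  0.0026 -0.9999] tool y [-0.1338  0.991   0.0046] F [ 0.  -0.  -1.6] w 0.315 t 22.65 q [-0.61  0.16  0.43  1.85 -0.08  1.16 -0.02]
pred ring px top [[255.58279328 208.38665035]] spindle [[256.69446263 208.09280405]]
```

View pics/z4s.png

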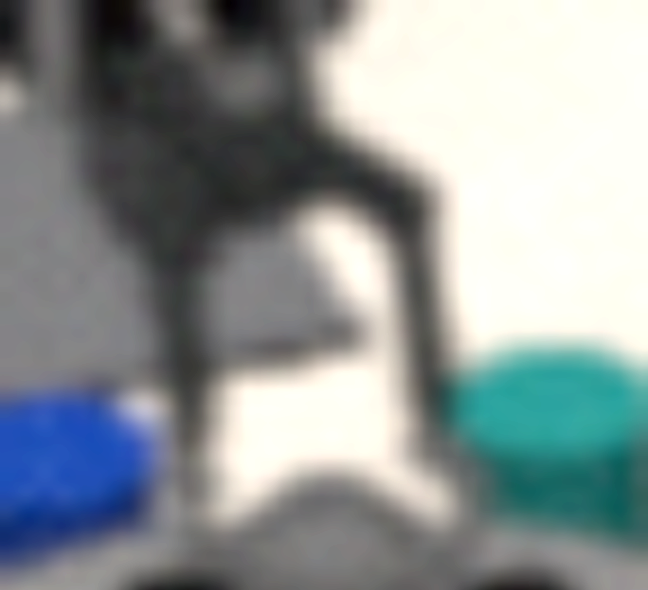

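View pics/z4t.png

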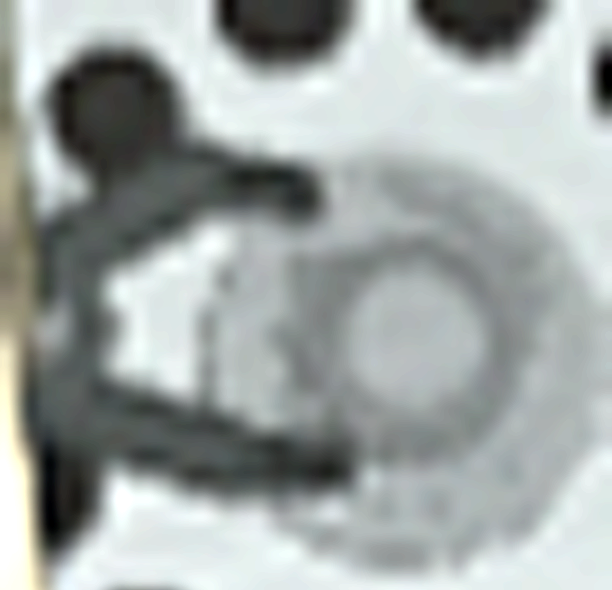

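No added force (−1.6 N is the pliers' weight) and the spindle tip is rising inside the ring. Continuing in small steps.

>>> play_rows:
  increments: "0.004 0 0 0;0.004 0 0 0;0 0 0 0"

```text
clock: 23.0
position: [0.511, 0.0701, 0.1584]
ee_rot: [-0.046, 0.711, 0.049, 0.7]
ft_force: [0.3, 0.1, -2.0]
grip_width: 0.314
```

```bash
python3 - <<'E'
from h import *
avg(4);ring();o=get_obs();print(np.round(o['torque'],2))
E
```

```text
pos [0.5112 0.0701 0.1587] sd [0.0001 0.     0.0003] yaw -82.3 tool x [-0.0151  0.0027 -0.9999] tool y [-0.1339  0.991   0.0047] F [-0.6 -0.2 -0.9] w 0.318 t 23.15 q [-0.61  0.17  0.43  1.86 -0.08  1.15 -0.02]
ring [ 0.5216 -0.0198  0.1359] d to above [-0.0291 -0.0023 -0.0003] to groove [ 0.0169 -0.0025  0.0003] off [ 0.0229 -0.0906 -0.0017] -y dir [ 0.134 -0.991 -0.005]
[ 0.06 -0.   -0.03]
```

>>> play_rows:
  increments: "0.005 0 0 0;0.004 0 0 0;0.003 0 0 0;0 0 0 0"

```text
clock: 23.6
position: [0.5113, 0.0702, 0.1461]
ee_rot: [-0.046, 0.71, 0.049, 0.701]
ft_force: [-0.9, -0.2, -2.9]
grip_width: 0.313
```

```bash
sed -i 's/s=(216,160,36,36)/s=(212,170,42,34)/;s/^    c=np.load/    c=np.load/' zz.py; python3 zz.py 5
```

```text
pos [0.5115 0.0702 0.1466] sd [0.0002 0.     0.0003] yaw -82.3 tool x [-0.0137  0.0032 -0.9999] tool y [-0.1339  0.991   0.005 ] F [-0.3  0.4 -2. ] w 0.315 t 23.85 q [-0.61  0.18  0.43  1.87 -0.09  1.12 -0.01]
ring [ 0.5219 -0.0197  0.1236] d to above [-0.0414 -0.0023 -0.0008] to groove [ 0.0046 -0.0025 -0.0002] off [ 0.0229 -0.0906 -0.0017] -y dir [ 0.134 -0.991 -0.005]
pred ring px [[234.32710997 193.62755661]] spindle top px [[234.31515509 186.52004306]]
pos [0.5117 0.0703 0.1469] sd [0. 0. 0.] yaw -82.3 tool x [-0.0132  0.0034 -0.9999] tool y [-0.1339  0.991   0.0051] F [-1.3  0.4 -3.1] w 0.312 t 24.15 q [-0.61  0.18  0.43  1.87 -0.09  1.12 -0.01]
pred ring px top [[255.25092268 209.05782104]] spindle [[256.69446263 208.09280405]]
```

View pics/z5s.png

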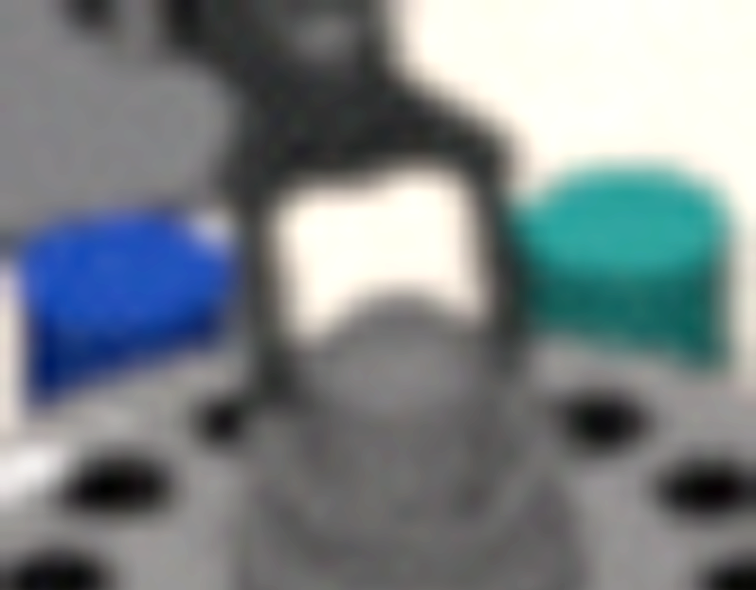

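View pics/z5t.png

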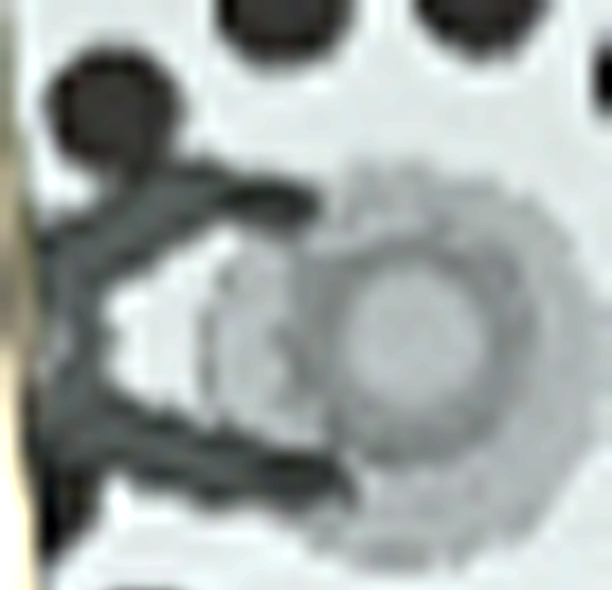

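>>> play_rows:
  increments: "0.002 0 0 0;0.002 0 0 0;0 0 0 0;0 0 0 0"

```text
clock: 24.6
position: [0.5115, 0.0703, 0.1423]
ee_rot: [-0.046, 0.71, 0.049, 0.701]
ft_force: [-0.1, 0.0, -2.1]
grip_width: 0.313
```

```bash
python3 zz.py 6; python3 - <<'E'
from h import *
c=np.load('L6s.npy',allow_pickle=True).item();f=18;x,y,w,h=214,178,40,32
g=cv2.cvtColor(c['img'],cv2.COLOR_BGR2GRAY)[y:y+h,x:x+w]
I=cv2.resize(g,None,fx=f,fy=f,interpolation=cv2.INTER_CUBIC)
I=cv2.cvtColor(cv2.createCLAHE(4,(3,3)).apply(I),cv2.COLOR_GRAY2BGR)
a=np.arange(0,6.29,.1)
for z,r,col in((.119,.0145,(0,0,255)),(.119,.019,(0,0,255)),(.113,.024,(255,0,0)),(.145,.008,(0,255,0))):
    for u in proj(c,np.c_[.522+r*np.cos(a),-.0225+r*np.sin(a),0*a+z]): cv2.circle(I,tuple(int(v) for v in (u-[x,y]+.5)*f),1,col,-1)
cv2.imwrite('pics/c6.png',I)
E
```

```text
pos [0.5115 0.0703 0.1424] sd [0.     0.     0.0001] yaw -82.3 tool x [-0.0134  0.0034 -0.9999] tool y [-0.1339  0.991   0.0051] F [ 0.2 -0.5 -2. ] w 0.311 t 24.85 q [-0.61  0.18  0.43  1.88 -0.09  1.11 -0.01]
ring [ 0.5218 -0.0196  0.1191] d to above [-0.0459 -0.0023 -0.0007] to groove [ 0.0001 -0.0026 -0.0001] off [ 0.0229 -0.0906 -0.0017] -y dir [ 0.134 -0.991 -0.005]
pred ring px [[234.3041325  195.19125688]] spindle top px [[234.31515509 186.52004306]]
pos [0.5115 0.0703 0.1425] sd [0. 0. 0.] yaw -82.3 tool x [-0.0133  0.0034 -0.9999] tool y [-0.134   0.991   0.0052] F [-0.   0.3 -2.2] w 0.312 t 25.15 q [-0.61  0.18  0.43  1.88 -0.09  1.11 -0.01]
pred ring px top [[255.17006624 209.31607486]] spindle [[256.69446263 208.09280405]]
```

View pics/c6.png

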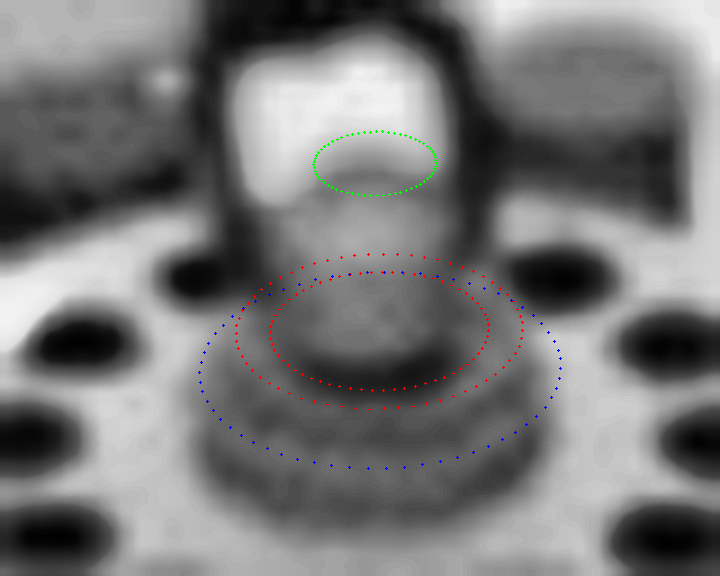

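View pics/z6s.png

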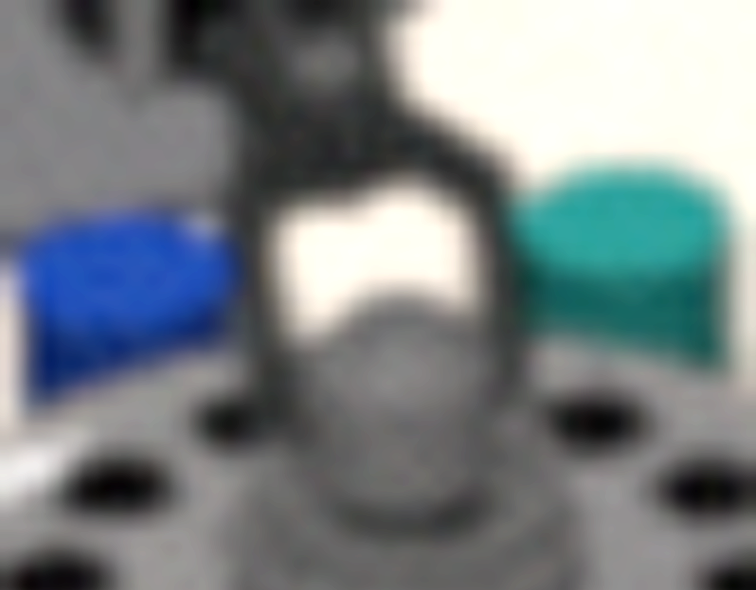

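With contrast enhanced, the ring encircles the spindle. The dark crescent at (375,375) is the gap inside its front edge. That edge sits 1 to 2 mm low against the reference drawn for z = 119 mm, and the hub edge fits. This agrees with the earlier estimate of about 2 mm below the model, so I'll raise it 2 mm.

>>> play_rows:
  increments: "-0.002 -0.001 0 0;0 0 0 0;0 0 0 0;0 0 0 0"

```text
clock: 25.6
position: [0.5118, 0.0692, 0.1447]
ee_rot: [-0.046, 0.71, 0.049, 0.701]
ft_force: [0.1, 0.7, -2.0]
grip_width: 0.317
```

```bash
python3 - <<'E'
from h import *
p,M,c=avg(6);X=ring();o=get_obs();print(np.round(o['torque'],2),np.abs(o['joint_velocities']).max())
f=18;x,y,w,h=214,178,40,32
g=cv2.cvtColor(c['img'],cv2.COLOR_BGR2GRAY)[y:y+h,x:x+w]
I=cv2.resize(g,None,fx=f,fy=f,interpolation=cv2.INTER_CUBIC)
I=cv2.cvtColor(cv2.createCLAHE(4,(3,3)).apply(I),cv2.COLOR_GRAY2BGR)
a=np.arange(0,6.29,.1)
for z,r,col in((.1205,.0145,(0,0,255)),(.113,.024,(255,0,0))):
    for u in proj(c,np.c_[.522+r*np.cos(a),-.0225+r*np.sin(a),0*a+z]): cv2.circle(I,tuple(int(v) for v in (u-[x,y]+.5)*f),1,col,-1)
cv2.imwrite('pics/c7.png',I)
c=camera('top');cv2.imwrite('pics/t7.png',cv2.convertScaleAbs(cv2.resize(c['img'][110:270,150:430],None,fx=2.8,fy=2.8),alpha=1.5))
E
```

```text
pos [0.5117 0.0692 0.1447] sd [0. 0. 0.] yaw -82.3 tool x [-0.0133  0.0034 -0.9999] tool y [-0.1339  0.991   0.0052] F [-1.1 -0.3 -1.6] w 0.315 t 25.85 q [-0.61  0.18  0.43  1.87 -0.09  1.11 -0.01]
ring [ 0.5219 -0.0208  0.1213] d to above [-0.0437 -0.0012 -0.0007] to groove [ 0.0023 -0.0014 -0.0001] off [ 0.0229 -0.0906 -0.0017] -y dir [ 0.134 -0.991 -0.005]
[ 0.01 -0.03  0.03] 0.0013640198300235488
```

View pics/c7.png

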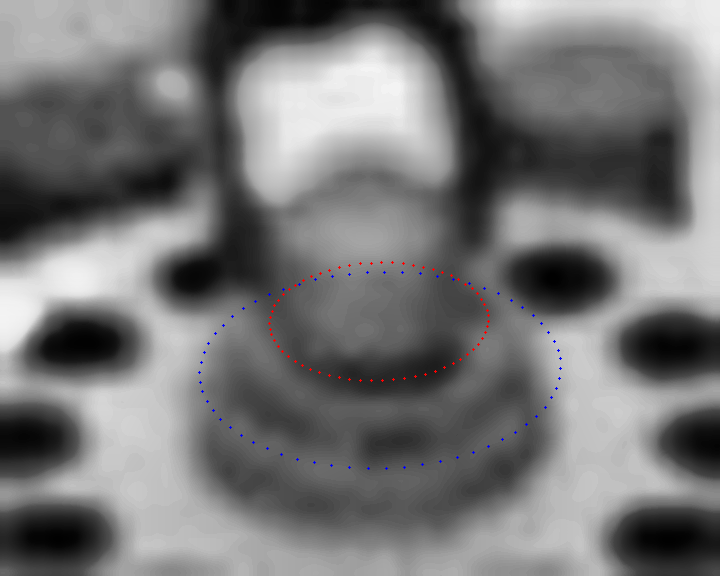

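View pics/t7.png

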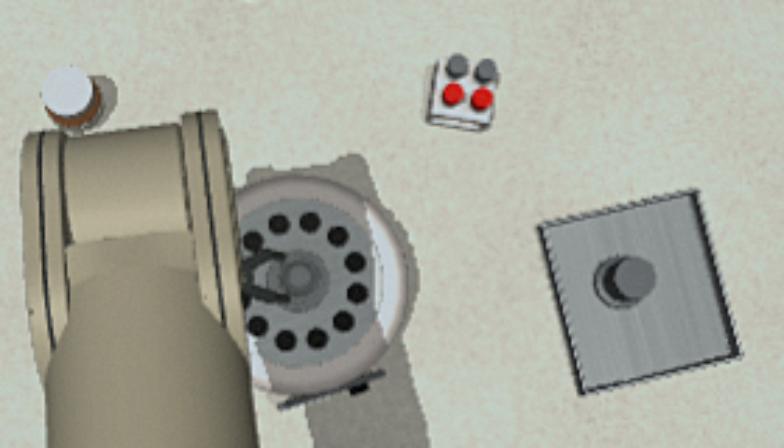

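The ring is clear of the hub, with a shadow gap visible at y≈440. There is no contact force, the arm is still, and the cap stands in the tray. The rack and jar haven't moved. Handing in.

```bash
python3 -c "
from h import *
print(workorder.hand_in());o=get_obs();print(o['clock'],o['ft_force'],o['position'])"
```

```text
the job is handed in; nothing more can be done
None
the job is handed in; nothing more can be done
```

The job is handed in. The cap stands released in the steel tray. The pliers are in the fingers, squeezed to the stop, with the spread ring around the bare spindle at about groove height. The hand-in call gives no verdict. The readings below are from just before it, because the state could no longer be read afterwards.

**What I did:**
- I pulled the grey cap straight up off the spindle and released it upright in the tray.
- I took the pliers by the handles and squeezed them at 28 N.
- My first approach had the arm hiding the ring from the top camera, so I turned the pliers to point towards −y. I then lowered the ring over the spindle without noticeable contact.

**Last checks:**
- **Squeeze:** finger opening was about 27 mm, against the stated 28 mm at the stop, and the handles looked parallel.
- **Contact:** wrist force was about the pliers' own weight (−1.6 to −2 N), so nothing pressed on the centrifuge. A shadow gap was visible between ring and hub.
- **Level and still:** tilt was about 0.015 rad and the joints were practically at rest, at 25.9 s on the clock.
- **Ring position:** the ring centre is within about 2 mm of the spindle axis by estimate.
- **Bystanders:** the tube rack and jar had not visibly moved in the last top picture.

**Where the checks disagreed:** the ring height from the grip geometry was 121.3 mm. The camera views put the ring about 2 to 3 mm lower than that, and I trusted them. My best estimate is about 119 mm, within roughly 1.5 mm; this is not an exact measurement.

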